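Make up the dinner caddy and the tea caddy

TASK

Make up the two wooden caddies for the table from the things standing about. The long caddy is for dinner: the pepper mill goes in the big middle well, and the salt shaker and the herb jar in the two small end wells, one in each, either way round; the short caddy is for tea: the honey jar goes in the round well and the lemon in the rectangular one. Each thing must sit on the floor of its well, the mill, shaker and jars upright, with both caddies flat on the worktop; leave the lime lying where it is.

Things in the scene. Friction and masses are not known exactly. Their poses are not given: they have to be found in the camera images.
- long_caddy: Brown wooden board 258 x 104 mm, 24 high, loose, 1.3 kg; a low steel handle bar across each end (top 49 mm up, 9.5 from the edge). Origin: middle of underside, x along the board (away from the robot within 0.17 rad), z up. Three round wells in a row at y = 0, 14 mm deep, floor 10 mm up: x = 0 (diameter 74, for the mill), x = -79 and x = +79 mm (diameter 60, for salt and herbs).
- short_caddy: Brown wooden board 224 x 104 mm, 20 high, loose, 1.3 kg; a low steel handle bar across each end (top 45 mm up). Origin: middle of underside, x along the board (away from the robot within 0.17 rad), z up. Wells at y = 0, 10 mm deep, floor 10 mm up: x = -46 mm, rectangular, 92 along x by 72 (lemon); x = +52, round, diameter 80 (honey).
- herb_jar: Slim clear herb jar with a black lid and a dark label, round, straight-sided, 41 mm in diameter, 105 mm high, 0.11 kg. Origin: centre of its base, z up.
- mill: Dark turned-wood pepper mill with a small metal knob, round, 170 mm high, 58 mm in diameter at its base; below 122 mm take it as 58 mm wide; the rounded head, from 122 to 159 mm up, is 49 mm across. The head does not turn. About 0.18 kg. Origin: centre of its base, z up.
- shaker: Clear salt shaker with a grey pierced cap, round, 90 mm high, 44 mm in diameter at most, 34 mm at the cap (from 66 mm up). 0.1 kg. Origin: centre of its base, z up.
- jar: Honey jar: clear round jar with a wide yellow screw lid (fixed), 64 mm in diameter, 100 mm high, about 0.41 kg. Origin: centre of its base, z up.
- lemon_middle (a point): Middle of the lemon, 25 mm above what it lies on: a yellow lemon 71 mm long (its x axis) and 53 mm wide, 51 mm high, lying on its side, 0.085 kg. At the start its long axis lies across the robot's view (along world y) to within 0.25 rad.
- lime_middle (a point): Middle of the lime, 24 mm above what it lies on: a green lime, rounder and smaller than the lemon, 53 mm long, 46 wide, 48 high. Not wanted in either caddy; it lies among the other things.
Things that resemble listed ones, but are neither listed nor needed, are in the scene too. There is more than one size of the shaker; the one meant has the size given above.

How it is judged:
At the end, for the whole second after the job is handed in: Mill, salt, herb jar and honey upright (0.12 rad), still, each on the floor of its well (base within 12 mm of the centre along each caddy axis, 6 to 14.5 mm above the underside); lemon in the rectangular well (within 22 mm, middle 25 to 44 mm up); caddies flat; lime within 30 mm of its start (x of mill in the frame of long_caddy between -0.012 and 0.012 m and y of mill in the frame of long_caddy between -0.012 and 0.012 m and z of mill in the frame of long_caddy between 0.006 and 0.0145 m and angle between each of mill, jar's own z axis and vertical below 0.12 rad and linear speed of each of mill, jar below 0.02 m/s and (((x of shaker in the frame of long_caddy between 0.067 and 0.091 m and y of shaker in the frame of long_caddy between -0.012 and 0.012 m and z of shaker in the frame of long_caddy between 0.006 and 0.0145 m and angle between shaker's own z axis and vertical below 0.12 rad and linear speed of shaker below 0.02 m/s) and (x of herb_jar in the frame of long_caddy between -0.091 and -0.067 m and y of herb_jar in the frame of long_caddy between -0.012 and 0.012 m and z of herb_jar in the frame of long_caddy between 0.006 and 0.0145 m and angle between herb_jar's own z axis and vertical below 0.12 rad and linear speed of herb_jar below 0.02 m/s)) or ((x of shaker in the frame of long_caddy between -0.091 and -0.067 m and y of shaker in the frame of long_caddy between -0.012 and 0.012 m and z of shaker in the frame of long_caddy between 0.006 and 0.0145 m and angle between shaker's own z axis and vertical below 0.12 rad and linear speed of shaker below 0.02 m/s) and (x of herb_jar in the frame of long_caddy between 0.067 and 0.091 m and y of herb_jar in the frame of long_caddy between -0.012 and 0.012 m and z of herb_jar in the frame of long_caddy between 0.006 and 0.0145 m and angle between herb_jar's own z axis and vertical below 0.12 rad and linear speed of herb_jar below 0.02 m/s))) and x of jar in the frame of short_caddy between 0.04 and 0.064 m and y of jar in the frame of short_caddy between -0.012 and 0.012 m and z of jar in the frame of short_caddy between 0.006 and 0.0145 m and x of lemon_middle in the frame of short_caddy between -0.068 and -0.024 m and y of lemon_middle in the frame of short_caddy between -0.022 and 0.022 m and z of lemon_middle in the frame of short_caddy between 0.025 and 0.044 m and distance of lime_middle from where it was at the start of the episode below 0.03 m and height (world z) of each of long_caddy, short_caddy below 0.01 m and angle between each of long_caddy, short_caddy's own z axis and vertical below 0.05 rad); the robot touches nothing.
It fails at once if the lime is carried or rolled away (distance of lime_middle from where it was at the start of the episode above 0.03 m).
It also fails if it takes over 147 s, if anything falls off the work surface, if the arm or the gripper's body presses on something with over 40 N, if the wrist force passes 120 N, or if a joint passes its speed limit or range.

ROBOT

A 7-joint arm with a two-finger parallel gripper is mounted at the origin on a cart in front of the work surface, level with it; the furniture and walls round the work are solid. World frame = base frame: x ahead of the robot, y to its left, z up, the work surface at z = 0. Lengths are in m, angles in rad, forces in N, time in s.
With the tool pointing down it reaches from about 0.4 to 0.85 m from the base axis. Payload 10.4 kg.
Tool frame: the origin (TCP) lies at the very end of the fingers, on their centre line; the grasp point (between the pads) lies 19 mm behind it; z points along the fingers, y is the line along which they close (so a half turn about z gives the same grasp; the last joint's range is limited). The gripper opens to 87 mm and grips with 3 to 60 N. Pads are 19 mm wide; open, the fingers measure 117 mm over their backs; the gripper's body (75 mm by 190 mm) begins 51 mm behind the grasp point.
Start: joints at [-1.283, 0.332, -0.065, 1.46, 0.022, 1.35, -0.088], TCP at [0.191, 0.595, 0.223] pointing down, gripper open.
Joint ranges: [-2.6, 2.6], [-0.5, 2.12], [-1.47, 1.34], [0.16, 2.42], [-1.27, 4.41], [0.06, 2.06], [-2.6, 2.6]. Speed limits (rad/s): [2.22, 2.22, 2.79, 2.79, 3.14, 3.14, 3.14].

INTERFACE

Orientations are given as a 3x3 rotation matrix whose columns are the frame's x, y, z axes.
In Python, from workcell import manip gives the robot as it stands.
- The arm moves only by the tool step_arm, never from a script. Its argument "series" is a list that holds one entry, the list of rows, each a list of 7 numbers: the shift along the tool's x, y, z each as a share of 75 cm, from -1 to 1, then the turn, a rotation vector about the tool's x, y, z each as a share of 1.5 rad, from -1 to 1, then the finger opening in mm, from 0 to 87. In form: [[[x, y, z, rx, ry, rz, claw], ...]]. A call has 1 to 5 rows; each row is the pose to reach, as a shift and turn from the pose commanded when the call began, along the tool's axes at that moment; what a row does not reach only later rows make up. A row lasts 1/10 s, in which the tool goes at most 50 mm and 8.59 degrees, less where a joint would pass 70% of its speed; a pose out of reach is approached as far as the arm can. A call with a number of a shift or a turn outside -1 to 1 is refused whole. A call with a gripper value outside its range is refused whole. The fingers move at their own pace and stop on an object; "grip_force" is the grip in N (left out, the last holds). Time passes only in rows, so rows that repeat a pose let the fingers close. It gives the time, the measured TCP pose, the force, the opening and the grip force at its end, in the units of the state.
- manip.observe(): the state, without advancing time (a new reading comes with each control period).
- manip.get_image(name): name is "scene" or "top"; returns the picture (384x512x3 uint8, blue, green, red); there is no depth.
- manip.get_calibration(name): a dict with "fovy" (degrees; the focal length in pixels is half the picture's height over the tangent of half this angle, whatever the lens; pixels are square), "cx", "cy" (the principal point, pixels), "position" and "attitude" of the camera in the world. Camera axes: x right, y down, z forward; pixel columns grow to the right and rows downward; lengths in m; the calibration is good to about 2 mm. A picture is of the moment at which its call begins. get_calibration takes no time and is no camera call.
- manip.finish_job(): hands the job in; it is judged then, once.
The state is a dict: "time_s": time; "q": joint angles; "qd": joint speeds; "joint_torque": joint torques, N m; "tool_pos": TCP position; "tcp_rot": TCP orientation; "contact_force": force on the tool from outside, world axes, zero at the start; "ft_torque": the same for the moment, N m; "finger_gap": finger opening in m; "grip_force": force on a finger pad.
Only numpy, scipy, OpenCV 4.12 (cv2) and the standard library are available. Lean on these libraries where they do the work, as an engineer would, in place of code of your own. Each camera call takes 0.05 s, during which the arm holds its last target. There are 200 camera calls.

## Working session

There is one attempt and no reset: what is moved stays moved. The work goes in short steps, Python scripts to look and compute and a tool call to move; the robot and the scene stay as the last step left them, time stands still between calls to the robot, and variables do not carry over. Pictures are saved under pics/ and viewed, at most 14 in all, crops included, and the job is handed in when it is done.

Besides the shell and the picture viewer there is one more tool, called after "Request:" as a command line: name --argument value ..., lists and objects as JSON in quotes. step_arm: Moves the arm, as the interface text tells. Its arguments: {"type":"object","properties":{"series":{"type":"array","items":{"type":"array","items":{"type":"array","items":{"type":"number"}}}},"grip_force":{"type":"number"}},"required":["series"]}

```bash
ls; mkdir -p pics
python3 - <<'E'
from workcell import manip
import cv2, numpy as np
s=manip.observe()
for k in("time_s","q","tool_pos","tcp_rot","contact_force","finger_gap"): print(k,np.round(s[k],4).tolist())
for n in("scene","top"):
    im=manip.get_image(n); cv2.imwrite(f"pics/{n}0.png",im)
    c=manip.get_calibration(n); print(n,{k:np.round(v,4).tolist() for k,v in c.items()})
a=cv2.imread("pics/scene0.png");b=cv2.imread("pics/top0.png")
E
```

```text
pics
time_s 0.0
q [-1.2826, 0.3329, -0.0647, 1.4609, 0.0216, 1.3499, -0.0885]
tool_pos [0.191, 0.5947, 0.2218]
tcp_rot [[-0.9521, 0.3058, -0.0004], [0.3058, 0.9521, -0.0014], [-0.0001, -0.0014, -1.0]]
contact_force [-0.2399, -0.2263, -0.3857]
finger_gap 0.0871
scene {'fovy': 44.5395, 'cx': 256.6781, 'cy': 190.1878, 'position': [-0.3947, -0.6795, 0.8262], 'attitude': [[0.6227, -0.4275, 0.6553], [-0.7824, -0.3468, 0.5173], [0.0061, -0.8349, -0.5504]]}
top {'fovy': 56.3172, 'cx': 249.7742, 'cy': 190.8005, 'position': [0.3787, 0.0237, 1.2495], 'attitude': [[0.002, -0.9939, 0.1099], [-0.9996, 0.001, 0.0271], [-0.0271, -0.11, -0.9936]]}
```

View pics/scene0.png

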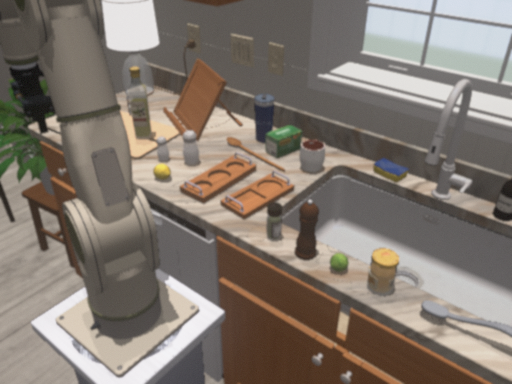

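View pics/top0.png

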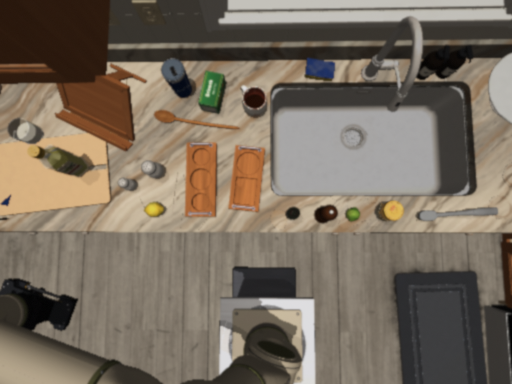

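The scene view shows the herb jar at (275,220), mill (308,230), lime (339,262) and honey jar (383,270). It also shows the lemon (162,171), the long caddy (219,177), the short caddy (258,193) and two shakers, small at (163,149) and larger at (191,148). In the top view the same things are at herb (292,213), mill (326,213), lime (353,214), honey (392,211), lemon (154,209), long caddy (201,180) and short caddy (247,179), with shakers at (127,183) and (152,169).

```bash
cat > h.py <<'E'
import numpy as np, cv2
from workcell import manip
C={n:manip.get_calibration(n) for n in("scene","top")}
def ray(n,u,v):
    c=C[n]; f=192/np.tan(np.radians(c["fovy"]/2))
    d=np.array(c["attitude"])@np.array([(u-c["cx"])/f,(v-c["cy"])/f,1.])
    return np.array(c["position"]),d/np.linalg.norm(d)
def plane(n,u,v,z):
    o,d=ray(n,u,v); return o+d*(z-o[2])/d[2]
def tri(p,q):
    """point nearest to the scene pixel p ray and top pixel q ray, and the miss"""
    a,d=ray("scene",*p); b,e=ray("top",*q)
    s,t=np.linalg.lstsq(np.c_[d,-e],b-a,rcond=None)[0]
    return (a+s*d+b+t*e)/2, np.linalg.norm(a+s*d-b-t*e)
def proj(n,P):
    c=C[n]; f=192/np.tan(np.radians(c["fovy"]/2))
    p=np.array(c["attitude"]).T@(np.array(P)-c["position"]); return p[:2]/p[2]*f+[c["cx"],c["cy"]]
def crop(im,x0,x1,y0,y1,k): return cv2.resize(im[y0:y1,x0:x1],None,fx=k,fy=k,interpolation=cv2.INTER_CUBIC)
def blobs(im,lo,hi,amin=20,box=None):
    m=cv2.inRange(cv2.cvtColor(im,cv2.COLOR_BGR2HSV),lo,hi)
    if box: 
        k=np.zeros_like(m); x0,x1,y0,y1=box; k[y0:y1,x0:x1]=1; m=m*k
    n,l,st,ce=cv2.connectedComponentsWithStats(m)
    return [(ce[i].round(1).tolist(),st[i].tolist()) for i in range(1,n) if st[i][4]>amin]
E
python3 - <<'E'
from h import *
a=cv2.imread("pics/scene0.png");b=cv2.imread("pics/top0.png")
p=np.zeros((600,800,3),np.uint8)
x=crop(a,145,225,115,195,5); p[:400,:400]=x
x=crop(b,107,187,140,220,5); p[:400,400:]=x
cv2.imwrite("pics/c1.png",p[:400])
x=crop(a,145,305,125,225,5); y=crop(b,175,275,135,225,2)
cv2.imwrite("pics/c2.png",x)
cv2.imwrite("pics/c3.png",np.vstack([crop(a,245,445,185,300,4)[:,:800],np.zeros((0,800,3),np.uint8)]))
cv2.imwrite("pics/c4.png",crop(b,170,300,130,225,6))
E
```

```text
(no output)
```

View pics/c1.png

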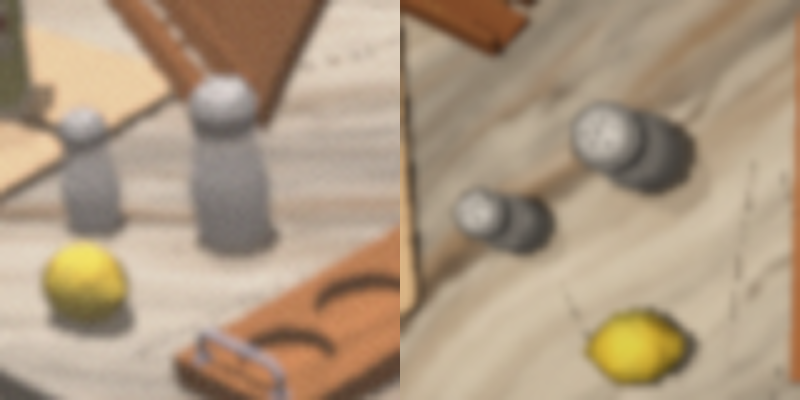

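View pics/c4.png

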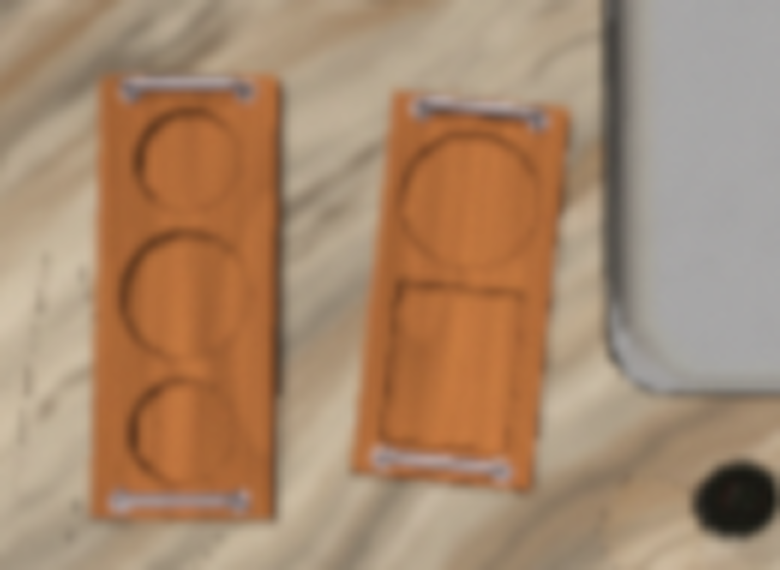

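View pics/c3.png

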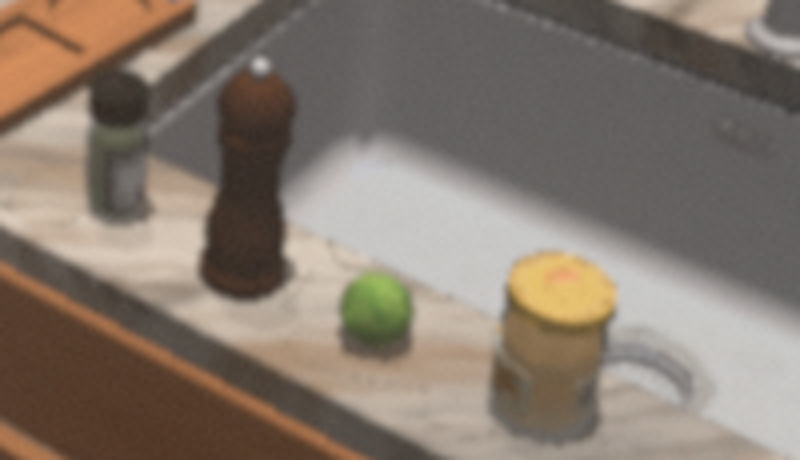

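c1 names the candidates. The shakers are the small one at scene (163,149) / top (127,183) and the large one at scene (191,148) / top (152,169). The lemon is also there. c4 shows both caddies with their wells facing up, the long one's end wells and middle well, and the short one's round well at the far end. c3 shows the herb jar, mill, lime and honey jar on the strip in front of the sink. Next I measure sizes and positions.

Run:
```python
from h import *
a=cv2.imread("pics/scene0.png");b=cv2.imread("pics/top0.png")
R=lambda x:np.round(x,4).tolist()
for n,p,q in [("bigcap",(189.6,132.6),(149,167)),("smallcap",(161.4,138.6),(123.4,182.4)),("herblid",(275.3,206.3),(292.5,213)),("honeylid",(385.8,256.8),(392,211))]:
    P,m=tri(p,q); print(n,R(P),round(m,4))
print("big base",R(plane("scene",191.6,162.5,0)),"small base",R(plane("scene",163.6,159.4,0)))
print("widths: px/m at big, small:",[np.linalg.norm(proj("scene",P+np.array([.1*.62,-.1*.78,0]))-proj("scene",P))*10 for P in (plane("scene",191.6,162.5,.03),plane("scene",163.6,159.4,.03))])
for n,im in(("scene",a),("top",b)):
    print(n,"yellow",blobs(im,(20,100,100),(34,255,255),30)); print(n,"green",blobs(im,(35,100,60),(75,255,255),30))
    print(n,"orange",[x for x in blobs(im,(5,120,90),(16,255,255),150)])
m=cv2.inRange(cv2.cvtColor(b,cv2.COLOR_BGR2HSV),(4,100,70),(18,255,255))
for nm,x0,x1,H,L,h in(("long",180,224,.024,.258,.104),("short",224,270,.020,.224,.104)):
    k=np.zeros_like(m);k[138:222,x0:x1]=m[138:222,x0:x1]; k=cv2.morphologyEx(k,cv2.MORPH_CLOSE,np.ones((5,5)))
    c=max(cv2.findContours(k,0,2)[0],key=cv2.contourArea)
    w=np.array([plane("top",*p,H)[:2] for p in c[:,0].astype(float)]).astype(np.float32)
    r=cv2.minAreaRect(w*1000); print(nm,r)
# well centres from crop
W={"L+":(190,160,.024),"L0":(186,295,.024),"L-":(184,430,.024),"S+":(472,200,.02),"Srect":(457,366,.02)}
for k,(u,v,z) in W.items(): print(k,R(plane("top",u/6+170-.4,v/6+130-.4,z)))
print("edge of counter",R(plane("top",300,231,0)),R(plane("top",300,195,0)))
cv2.imwrite("pics/c5.png",crop(b,280,410,190,235,6))
```

```text
bigcap [0.5812, 0.3797, 0.1185] 0.0005
smallcap [0.536, 0.4747, 0.0832] 0.0007
herblid [0.4363, -0.0837, 0.1014] 0.0058
honeylid [0.4428, -0.4008, 0.0945] 0.0055
big base [0.5832, 0.3843, 0.0] small base [0.5362, 0.4769, 0.0]
widths: px/m at big, small: [np.float64(294.5898841083508), np.float64(291.6156523201929)]
scene yellow [([161.6, 170.9], [154, 164, 16, 15, 189]), ([389.1, 174.4], [374, 166, 32, 15, 100]), ([385.1, 257.3], [374, 250, 24, 15, 192])]
scene green [([43.5, 85.8], [40, 80, 7, 14, 55]), ([13.7, 96.8], [9, 88, 12, 18, 65]), ([8.5, 115.4], [0, 100, 24, 32, 372]), ([13.0, 138.4], [0, 133, 31, 15, 262]), ([28.1, 162.7], [0, 149, 46, 29, 440]), ([5.0, 164.7], [0, 158, 14, 17, 95]), ([338.7, 260.8], [331, 254, 16, 14, 180])]
scene orange [([198.6, 96.1], [175, 60, 50, 73, 1980]), ([222.1, 175.4], [192, 157, 63, 42, 1060]), ([258.4, 194.2], [225, 175, 68, 41, 1231]), ([63.1, 184.4], [51, 176, 24, 19, 167]), ([41.7, 196.0], [23, 184, 35, 26, 398]), ([279.5, 271.5], [217, 236, 123, 70, 624]), ([306.0, 330.5], [219, 277, 181, 107, 1356]), ([418.7, 346.7], [351, 309, 141, 75, 
[... 214 characters left out ...]
99, 71, 25, 36, 509]), ([352.7, 213.8], [347, 208, 13, 13, 129])]
top orange [([22.3, 65.5], [0, 64, 47, 4, 182]), ([100.1, 107.7], [56, 64, 90, 87, 3849]), ([183.9, 119.5], [154, 110, 85, 19, 376]), ([200.7, 178.5], [185, 142, 32, 74, 2049]), ([246.6, 177.6], [229, 146, 36, 66, 1714])]
long ((557.2672119140625, 228.07260131835938), (260.274658203125, 107.85466766357422), 0.7083173394203186)
short ((559.7632446289062, 69.16880798339844), (108.23954010009766, 224.15403747558594), 83.14852142333984)
L+ [0.6357, 0.2267, 0.024]
L0 [0.5565, 0.2276, 0.024]
L- [0.4783, 0.2275, 0.024]
S+ [0.6124, 0.0627, 0.02]
Srect [0.5155, 0.0711, 0.02]
edge of counter [0.3773, -0.1158, 0.0] [0.5021, -0.1175, 0.0]
```

View pics/c5.png

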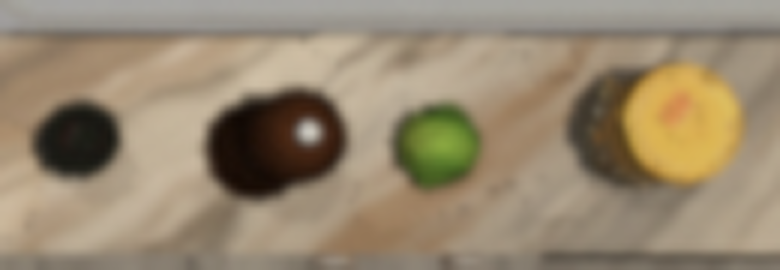

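The small shaker (scene (163,149), top (127,183)) measures about 41 mm wide and 83–90 mm high. The large one (scene (191,148)) measures about 55 mm wide and 118 mm high. The small one fits the 44 × 90 mm given, and crop c1 confirms it. c5 shows the mill knob at (331,212), the herb lid at (292.5,212.6), the lime at (352.7,213.8) and the honey lid at (393.5,210.3).

Run:
```python
from h import *
a=cv2.imread("pics/scene0.png");b=cv2.imread("pics/top0.png")
R=lambda x:np.round(x,4).tolist()
for n,p,q,z in [("shaker cap",(161,138.2),(123.0,182),.09),("herb lid",(274.8,205.8),(292.4,212.6),.105),("mill knob",(309.6,200.9),(330.9,211.6),.168),("honey lid",(385.1,257.3),(393.6,210.3),.1),("lemon",(161.6,171.2),(153.9,209),.025),("lime",(338.7,261.3),(352.9,213.8),.024)]:
    P,m=tri(p,q); print(n,R(P),round(m,4),"top@z",R(plane("top",*q,z)[:2]),"scene@z",R(plane("scene",*p,z)[:2]))
print("bases scene z=0: herb",R(plane("scene",274.5,235.8,0)),"mill",R(plane("scene",306,253.5,0)),"honey",R(plane("scene",380.8,288,0)))
m=cv2.inRange(cv2.cvtColor(b,cv2.COLOR_BGR2HSV),(20,90,80),(34,255,255));k=m*0;k[195:222,138:170]=m[195:222,138:170]
c=max(cv2.findContours(k,0,2)[0],key=cv2.contourArea)
w=np.array([plane("top",*p,.025)[:2] for p in c[:,0].astype(float)],np.float32); print("lemon",cv2.fitEllipse(w*1000))
for n,u,v,z in(("bottle",145,135,.02),("standL",176,122,0),("standR",203,136,0)): print(n,R(plane("scene",u,v,z)))
print("board corner top",R(plane("top",108,202,.01)),R(plane("top",107,137,.01)),"stand corner",R(plane("top",130,149,.0)))
```

```text
shaker cap [0.5367, 0.4763, 0.0838] 0.0021 top@z [0.5366, 0.4731] scene@z [0.5284, 0.4676]
herb lid [0.4369, -0.0826, 0.1023] 0.004 top@z [0.4355, -0.0808] scene@z [0.4353, -0.0862]
mill knob [0.4357, -0.1907, 0.1662] 0.0006 top@z [0.4354, -0.1901] scene@z [0.4337, -0.1923]
honey lid [0.4431, -0.4027, 0.0947] 0.0015 top@z [0.4432, -0.4014] scene@z [0.4364, -0.4042]
lemon [0.4511, 0.3876, 0.0249] 0.0013 top@z [0.4515, 0.3871] scene@z [0.4506, 0.388]
lime [0.435, -0.2916, 0.025] 0.0017 top@z [0.4356, -0.2925] scene@z [0.4354, -0.2905]
bases scene z=0: herb [0.4394, -0.0857, 0.0] mill [0.4323, -0.1955, 0.0] honey [0.4407, -0.4078, 0.0]
lemon ((451.2855529785156, 388.30426025390625), (50.23381042480469, 69.13249969482422), 0.24336034059524536)
bottle [0.5958, 0.6436, 0.02]
standL [0.7778, 0.6698, 0.0]
standR [0.7564, 0.4961, 0.0]
board corner top [0.4769, 0.5543, 0.01] [0.71, 0.5686, 0.01] stand corner [0.6682, 0.4876, 0.0]
```

View pics/c2.png

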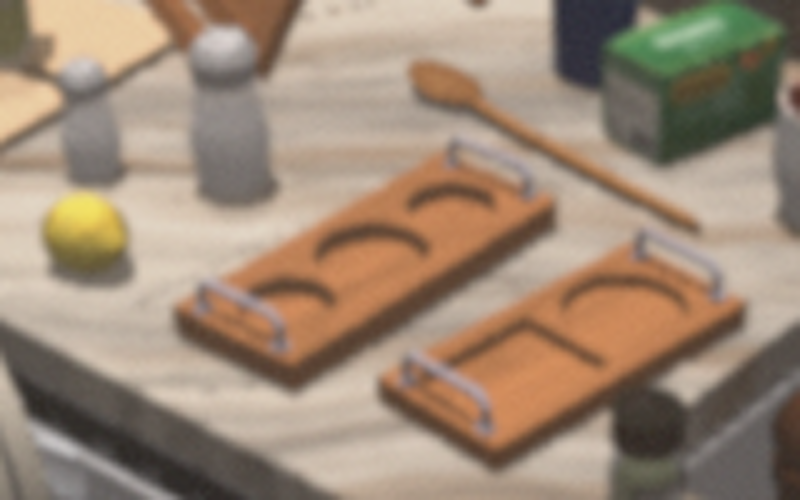

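Heights agree with the text: 84, 102, 166, 95, 25 and 25 mm measured. Next is a helper for move numbers and a check of the caddy top heights.

```bash
cat >> h.py <<'E'
from scipy.spatial.transform import Rotation as Ro
def go(P,yaw,*more):
    """shares to bring TCP to P (and to further points) with the tool down, closing axis at yaw deg"""
    s=manip.observe(); R=np.array(s["tcp_rot"]); p=np.array(s["tool_pos"])
    best=None
    for y in(yaw,yaw+180):
        t=np.radians(y); Y=np.array([np.cos(t),np.sin(t),0]); Z=np.array([0,0,-1.]); T=np.c_[np.cross(Y,Z),Y,Z]
        v=Ro.from_matrix(R.T@T).as_rotvec()
        if best is None or np.linalg.norm(v)<np.linalg.norm(best): best=v
    print("t",s["time_s"],"tcp",p.round(4),"q",np.round(s["q"],2),"F",np.round(s["contact_force"],1),"gap",round(s["finger_gap"],4),"grip",round(float(np.max(s["grip_force"])),1))
    for Q in (P,)+more: print(Q,"->",np.round(R.T@(np.array(Q)-p)/.75,4).tolist(),np.round(best/1.5,4).tolist())
E
python3 - <<'E'
from h import *
S=lambda x,y:(x/5+145-.4,y/5+125-.4); T=lambda x,y:(x/6+170-.42,y/6+130-.42)
for n,s,t in(("long NL",(180,311),(95,516)),("long FR",(553,203),(281,77)),("long FL",(442,157),(104,76)),("short FR",(743,302),(568,106)),("short FL",(632,237),(394,92)),("short NL",(383,384),(355,470))):
    P,m=tri(S(*s),T(*t)); print(n,P.round(4),round(m,4))
go((.536,.475,.22),60)
E
```

```text
long NL [0.4298 0.2782 0.019 ] 0.0015
long FR [0.6843 0.1764 0.0201] 0.0046
long FL [0.6867 0.2801 0.018 ] 0.002
short FR [0.6674 0.0082 0.0168] 0.0034
short FL [0.6766 0.1075 0.0227] 0.002
short NL [0.4564 0.1297 0.0135] 0.0008
t 0.1 tcp [0.191  0.5947 0.2218] q [-1.28  0.33 -0.06  1.46  0.02  1.35 -0.09] F [ 0.  -0.1 -0.3] gap 0.0871 grip 0.0
(0.536, 0.475, 0.22) -> [-0.4868, -0.0113, 0.0025] [-0.0009, 0.0001, 0.1419]
```

Request:
step_arm --series '[[[-0.487, -0.012, 0, 0, 0, 0.14, 87], [-0.487, -0.012, 0, 0, 0, 0.14, 87], [-0.487, -0.012, 0, 0, 0, 0.14, 87], [-0.487, -0.012, 0, 0, 0, 0.14, 87], [-0.487, -0.012, 0, 0, 0, 0.14, 87]]]' --grip_force 15

```text
time_s: 0.6
tool_pos: [0.4288, 0.5117, 0.2223]
tcp_rot: [[-0.868, 0.497, -0.0], [0.497, 0.868, -0.0], [0.0, -0.0, -1.0]]
contact_force: [0.2, 1.0, 0.4]
finger_gap: 0.0869
grip_force: 0.0
```

```bash
python3 -c "
from h import *
go((.536,.475,.22),60,(.536,.475,.12),(.536,.475,.03))"
```

```text
t 0.6 tcp [0.4288 0.5117 0.2223] q [-1.    0.42  0.08  1.34 -0.03  1.38  0.13] F [0.2 1.  0.4] gap 0.0869 grip 0.0
(0.536, 0.475, 0.22) -> [-0.1484, 0.0286, 0.003] [-0.0003, -0.0001, 0.002]
(0.536, 0.475, 0.12) -> [-0.1484, 0.0286, 0.1364] [-0.0003, -0.0001, 0.002]
(0.536, 0.475, 0.03) -> [-0.1484, 0.0287, 0.2564] [-0.0003, -0.0001, 0.002]
```

Request:
step_arm --series '[[[-0.148, 0.0287, 0.003, 0, 0, 0.002, 87], [-0.148, 0.0287, 0.003, 0, 0, 0.002, 87], [-0.148, 0.0287, 0.003, 0, 0, 0.002, 87], [-0.148, 0.0287, 0.136, 0, 0, 0.002, 87], [-0.148, 0.0287, 0.136, 0, 0, 0.002, 87]]]'

```text
time_s: 1.1
tool_pos: [0.5354, 0.4763, 0.1202]
tcp_rot: [[-0.865, 0.501, 0.002], [0.501, 0.865, 0.002], [-0.001, 0.003, -1.0]]
contact_force: [0.3, 0.5, 0.0]
finger_gap: 0.0873
grip_force: 0.0
```

```bash
python3 -c "
from h import *
go((.536,.475,.12),60,(.536,.475,.03))
im=manip.get_image('scene'); cv2.imwrite('pics/s1.png',crop(im,100,240,70,200,4))"
```

```text
t 1.1 tcp [0.5354 0.4763 0.1202] q [-0.86  0.59  0.11  1.31 -0.07  1.24  0.3 ] F [0.3 0.5 0. ] gap 0.0873 grip 0.0
(0.536, 0.475, 0.12) -> [-0.0016, -0.0011, 0.0002] [0.0019, 0.0004, -0.001]
(0.536, 0.475, 0.03) -> [-0.0015, -0.0014, 0.1202] [0.0019, 0.0004, -0.001]
```

View pics/s1.png

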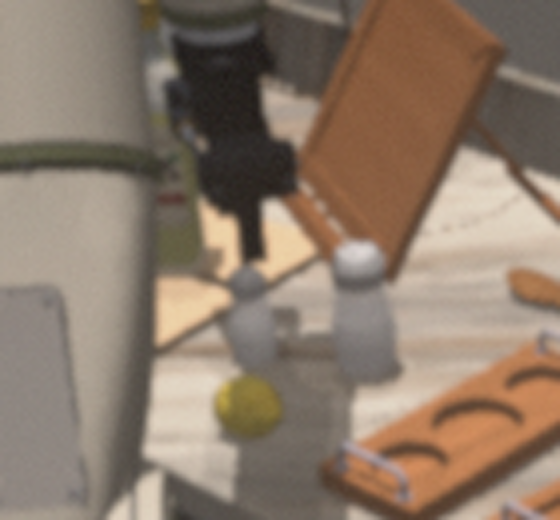

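The crop shows the open gripper straight above the small shaker (crop (250,270)), clear of the big shaker and the stand. Descend and grip.

Request:
step_arm --series '[[[-0.001, -0.001, 0.06, 0, 0, 0, 87], [-0.001, -0.001, 0.12, 0, 0, 0, 87], [-0.001, -0.001, 0.12, 0, 0, 0, 87], [-0.001, -0.001, 0.12, 0, 0, 0, 30], [-0.001, -0.001, 0.12, 0, 0, 0, 30]]]' --grip_force 15

```text
time_s: 1.65
tool_pos: [0.5359, 0.4766, 0.0342]
tcp_rot: [[-0.866, 0.5, 0.003], [0.5, 0.866, 0.003], [-0.001, 0.004, -1.0]]
contact_force: [0.4, -0.2, 1.2]
finger_gap: 0.0779
grip_force: 0.0
```

Request:
step_arm --series '[[[0, 0, 0, 0, 0, 0, 30], [0, 0, 0, 0, 0, 0, 30], [0, 0, 0, 0, 0, 0, 30], [0, 0, 0, 0, 0, 0, 30], [0, 0, 0, 0, 0, 0, 30]]]'

```text
time_s: 2.15
tool_pos: [0.5346, 0.4755, 0.0309]
tcp_rot: [[-0.866, 0.5, 0.0], [0.5, 0.866, 0.001], [-0.0, 0.001, -1.0]]
contact_force: [0.9, 2.0, 1.3]
finger_gap: 0.0411
grip_force: 15.0
```

```bash
python3 -c "
from h import *
go((.536,.475,.18),90,(.636,.2272,.18))"
```

```text
t 2.15 tcp [0.5346 0.4755 0.0309] q [-0.86  0.67  0.1   1.38 -0.07  1.09  0.3 ] F [0.9 2.  1.3] gap 0.0411 grip 15.0
(0.536, 0.475, 0.18) -> [-0.002, 0.0005, -0.1988] [0.0005, 0.0002, -0.3492]
(0.636, 0.2272, 0.18) -> [-0.2827, -0.2189, -0.199] [0.0005, 0.0002, -0.3492]
```

Request:
step_arm --series '[[[0, 0, -0.05, 0, 0, 0, 30], [0, 0, -0.1, 0, 0, 0, 30], [0, 0, -0.15, 0, 0, 0, 30], [0, 0, -0.2, 0, 0, 0, 30], [-0.04, -0.03, -0.2, 0, 0, 0, 30]]]'

```text
time_s: 2.65
tool_pos: [0.5473, 0.4478, 0.1866]
tcp_rot: [[-0.87, 0.493, 0.004], [0.493, 0.87, 0.009], [0.001, 0.01, -1.0]]
contact_force: [1.1, 1.3, -1.3]
finger_gap: 0.0412
grip_force: 14.9
```

```bash
python3 -c "
from h import *
go((.6355,.2272,.18),90)"
```

```text
t 2.65 tcp [0.5473 0.4478 0.1866] q [-0.83  0.52  0.12  1.27 -0.07  1.34  0.35] F [ 1.1  1.3 -1.3] gap 0.0412 grip 14.9
(0.6355, 0.2272, 0.18) -> [-0.2473, -0.198, 0.0065] [0.0067, 0.001, -0.3437]
```

Request:
step_arm --series '[[[-0.05, -0.04, 0, 0, 0, -0.07, 30], [-0.1, -0.08, 0, 0, 0, -0.14, 30], [-0.15, -0.12, 0, 0, 0, -0.21, 30], [-0.2, -0.16, 0, 0, 0, -0.28, 30], [-0.247, -0.198, 0, 0, 0, -0.345, 30]]]'

```text
time_s: 3.15
tool_pos: [0.6357, 0.217, 0.1804]
tcp_rot: [[-1.0, 0.003, -0.0], [0.003, 1.0, -0.0], [0.0, -0.0, -1.0]]
contact_force: [0.2, 0.7, -1.3]
finger_gap: 0.0406
grip_force: 14.9
```

Request:
step_arm --series '[[[0, 0, 0, 0, 0, 0, 30], [0, 0, 0, 0, 0, 0, 30], [0, 0, 0, 0, 0, 0, 30]]]'

```text
time_s: 3.45
tool_pos: [0.6346, 0.221, 0.1803]
tcp_rot: [[-1.0, 0.005, -0.001], [0.005, 1.0, 0.001], [0.001, 0.001, -1.0]]
contact_force: [-0.0, 1.3, -1.6]
finger_gap: 0.0412
grip_force: 14.9
```

```bash
python3 -c "
from h import *
go((.6355,.2272,.18),90,(.6355,.2272,.08),(.6355,.2272,.0425))"
```

```text
t 3.45 tcp [0.6346 0.221  0.1803] q [-0.48  0.46  0.11  1.38 -0.05  1.3   1.2 ] F [-0.   1.3 -1.6] gap 0.0412 grip 14.9
(0.6355, 0.2272, 0.18) -> [-0.0011, 0.0082, 0.0004] [0.0006, -0.0005, -0.0036]
(0.6355, 0.2272, 0.08) -> [-0.0012, 0.0081, 0.1337] [0.0006, -0.0005, -0.0036]
(0.6355, 0.2272, 0.0425) -> [-0.0013, 0.0081, 0.1837] [0.0006, -0.0005, -0.0036]
```

Request:
step_arm --series '[[[-0.001, 0.008, 0.04, 0, 0, 0, 30], [-0.001, 0.008, 0.09, 0, 0, 0, 30], [-0.001, 0.008, 0.13, 0, 0, 0, 30], [-0.001, 0.008, 0.16, 0, 0, 0, 30], [-0.001, 0.008, 0.16, 0, 0, 0, 30]]]'

```text
time_s: 3.95
tool_pos: [0.633, 0.2267, 0.0566]
tcp_rot: [[-1.0, 0.004, -0.006], [0.004, 1.0, -0.002], [0.006, -0.002, -1.0]]
contact_force: [-0.1, -0.2, -1.3]
finger_gap: 0.041
grip_force: 14.9
```

```bash
python3 -c "
from h import *
go((.6355,.2272,.0425),90)
im=manip.get_image('scene'); cv2.imwrite('pics/s2.png',crop(im,150,290,90,220,4))"
```

```text
t 3.95 tcp [0.633  0.2267 0.0566] q [-0.48  0.56  0.09  1.5  -0.06  1.09  1.19] F [-0.1 -0.2 -1.3] gap 0.041 grip 14.9
(0.6355, 0.2272, 0.0425) -> [-0.0034, 0.0007, 0.0188] [-0.0012, -0.0041, -0.0026]
```

View pics/s2.png

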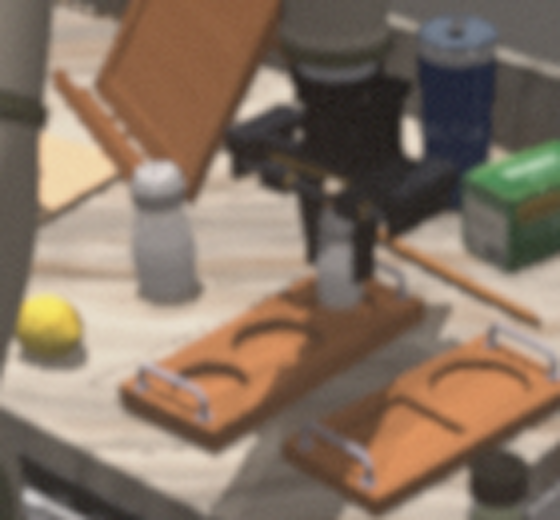

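The crop shows the shaker (340,275) hanging over the far well with the handle clear. Lower it, release and rise.

Request:
step_arm --series '[[[-0.003, 0, 0.009, 0, 0, 0, 30], [-0.003, 0, 0.018, 0, 0, 0, 30], [-0.003, 0, 0.018, 0, 0, 0, 30], [-0.003, 0, 0.02, 0, 0, 0, 30], [-0.003, 0, 0.02, 0, 0, 0, 30]]]'

```text
time_s: 4.5
tool_pos: [0.6385, 0.2255, 0.0458]
tcp_rot: [[-1.0, 0.006, 0.0], [0.006, 1.0, 0.0], [-0.0, 0.0, -1.0]]
contact_force: [0.6, 0.2, -0.8]
finger_gap: 0.0408
grip_force: 14.9
```

Request:
step_arm --series '[[[0, 0, 0, 0, 0, 0, 60], [0, 0, 0, 0, 0, 0, 60], [0, 0, 0, 0, 0, 0, 70], [0, 0, -0.05, 0, 0, 0, 70], [0, 0, -0.1, 0, 0, 0, 70]]]'

```text
time_s: 5.0
tool_pos: [0.6376, 0.2252, 0.1205]
tcp_rot: [[-1.0, 0.006, -0.002], [0.006, 1.0, -0.001], [0.002, -0.001, -1.0]]
contact_force: [1.3, 0.7, 0.4]
finger_gap: 0.0676
grip_force: 0.0
```

Request:
step_arm --series '[[[0, 0, -0.06, 0, 0, 0, 87], [0, 0, -0.12, 0, 0, 0, 87], [0, 0, -0.18, 0, 0, 0, 87], [0, 0, -0.24, 0, 0, 0, 87], [0, 0, -0.24, 0, 0, 0, 87]]]'

```text
time_s: 5.5
tool_pos: [0.6404, 0.226, 0.3085]
tcp_rot: [[-1.0, 0.006, 0.01], [0.007, 1.0, 0.004], [-0.01, 0.005, -1.0]]
contact_force: [-0.4, 0.4, 0.5]
finger_gap: 0.0869
grip_force: 0.0
```

```bash
python3 -c "
from h import *
go((.5,.0,.27),90,(.4345,-.1915,.27),(.4345,-.1915,.121))
im=manip.get_image('top'); cv2.imwrite('pics/t2.png',crop(im,170,300,130,225,6))"
```

```text
t 5.5 tcp [0.6404 0.226  0.3085] q [-0.49  0.42  0.12  1.17 -0.05  1.54  1.19] F [-0.4  0.4  0.5] gap 0.0869 grip 0.0
(0.5, 0.0, 0.27) -> [0.1857, -0.3028, 0.048] [0.003, 0.0069, -0.0043]
(0.4345, -0.1915, 0.27) -> [0.2714, -0.5587, 0.046] [0.003, 0.0069, -0.0043]
(0.4345, -0.1915, 0.121) -> [0.2734, -0.5596, 0.2447] [0.003, 0.0069, -0.0043]
```

Request:
step_arm --series '[[[0.05, -0.06, 0.03, 0, 0, 0, 87], [0.09, -0.12, 0.03, 0, 0, 0, 87], [0.12, -0.18, 0.03, 0, 0, 0, 87], [0.15, -0.24, 0.03, 0, 0, 0, 87], [0.186, -0.303, 0.03, 0, 0, 0, 87]]]'

```text
time_s: 6.05
tool_pos: [0.5061, 0.0156, 0.2769]
tcp_rot: [[-1.0, 0.006, -0.001], [0.006, 1.0, -0.0], [0.001, -0.0, -1.0]]
contact_force: [1.4, -1.0, 1.5]
finger_gap: 0.087
grip_force: 0.0
```

```bash
python3 -c "
from h import *
go((.4345,-.1915,.27),90)"
```

```text
t 6.05 tcp [0.5061 0.0156 0.2769] q [-0.32  0.04  0.2   1.69 -0.01  1.41  1.45] F [ 1.4 -1.   1.5] gap 0.087 grip 0.0
(0.4345, -0.1915, 0.27) -> [0.0937, -0.2767, 0.0093] [-0.0, -0.0008, -0.0042]
```

View pics/t2.png

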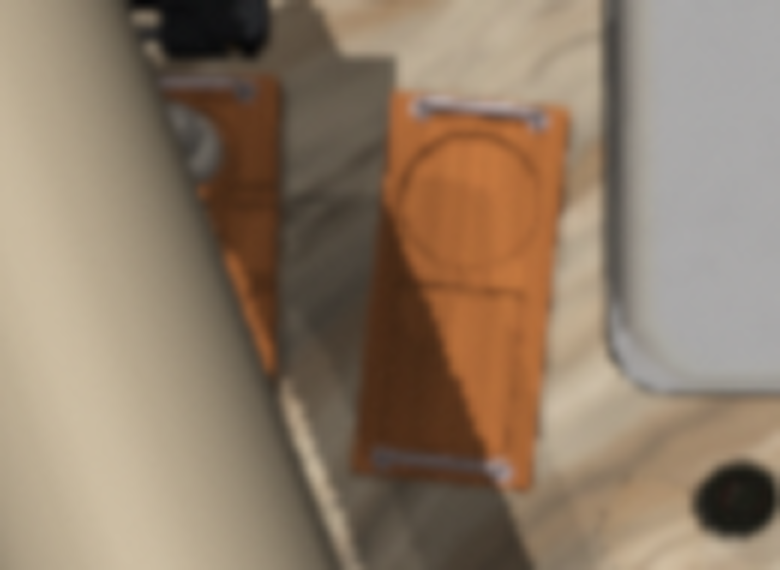

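The crop shows the shaker in the far well at (190,140), partly hidden by the arm but not disturbed. On to the mill.

Request:
step_arm --series '[[[0.02, -0.06, 0.0, 0, 0, 0, 87], [0.04, -0.12, 0.0, 0, 0, 0, 87], [0.06, -0.18, 0.0, 0, 0, 0, 87], [0.08, -0.23, 0.0, 0, 0, 0, 87], [0.094, -0.277, 0.005, 0, 0, -0.004, 87]]]'

```text
time_s: 6.55
tool_pos: [0.4345, -0.1918, 0.2739]
tcp_rot: [[-1.0, 0.001, 0.0], [0.001, 1.0, 0.0], [-0.0, 0.0, -1.0]]
contact_force: [1.5, 0.1, -0.1]
finger_gap: 0.0872
grip_force: 0.0
```

Request:
step_arm --series '[[[0, 0, 0, 0, 0, 0, 87], [0, 0, 0, 0, 0, 0, 87]]]'

```text
time_s: 6.75
tool_pos: [0.4354, -0.1902, 0.2735]
tcp_rot: [[-1.0, 0.002, -0.001], [0.002, 1.0, 0.001], [0.001, 0.001, -1.0]]
contact_force: [0.7, 0.9, -0.8]
finger_gap: 0.0872
grip_force: 0.0
```

```bash
python3 -c "
from h import *
go((.4345,-.1915,.27),90,(.4345,-.1915,.12))
im=manip.get_image('scene'); cv2.imwrite('pics/s3.png',crop(im,240,410,140,310,3))"
```

```text
t 6.75 tcp [ 0.4354 -0.1902  0.2735] q [-0.11 -0.05  0.41  1.78  0.02  1.41  1.87] F [ 0.7  0.9 -0.8] gap 0.0872 grip 0.0
(0.4345, -0.1915, 0.27) -> [0.0012, -0.0018, 0.0047] [0.0004, -0.0007, -0.0013]
(0.4345, -0.1915, 0.12) -> [0.001, -0.0019, 0.2047] [0.0004, -0.0007, -0.0013]
```

View pics/s3.png

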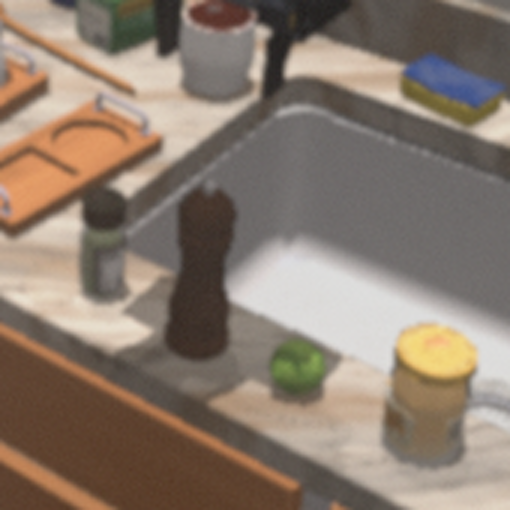

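The fingers straddle the mill's line (crop fingers (168,40) and (272,80), knob (210,185)), with herb jar and lime clear. Descend to the head and grip.

Request:
step_arm --series '[[[0.001, -0.002, 0.05, 0, 0, 0, 87], [0.001, -0.002, 0.1, 0, 0, 0, 87], [0.001, -0.002, 0.15, 0, 0, 0, 87], [0.001, -0.002, 0.19, 0, 0, 0, 87], [0.001, -0.002, 0.205, 0, 0, 0, 87]]]' --grip_force 20

```text
time_s: 7.3
tool_pos: [0.4339, -0.1895, 0.1176]
tcp_rot: [[-1.0, -0.002, -0.005], [-0.002, 1.0, 0.001], [0.005, 0.001, -1.0]]
contact_force: [-0.7, -0.0, -0.0]
finger_gap: 0.0871
grip_force: 0.0
```

Request:
step_arm --series '[[[0, 0, 0, 0, 0, 0, 87], [0, 0, 0, 0, 0, 0, 35], [0, 0, 0, 0, 0, 0, 35], [0, 0, 0, 0, 0, 0, 35], [0, 0, 0, 0, 0, 0, 35]]]'

```text
time_s: 7.8
tool_pos: [0.4357, -0.1916, 0.1213]
tcp_rot: [[-1.0, 0.0, 0.001], [0.0, 1.0, -0.0], [-0.001, -0.0, -1.0]]
contact_force: [0.1, 0.3, -0.0]
finger_gap: 0.0624
grip_force: 0.0
```

Request:
step_arm --series '[[[0, 0, 0, 0, 0, 0, 35], [0, 0, 0, 0, 0, 0, 35], [0, 0, 0, 0, 0, 0, 35]]]'

```text
time_s: 8.1
tool_pos: [0.4354, -0.1915, 0.1207]
tcp_rot: [[-1.0, 0.0, 0.0], [0.0, 1.0, -0.0], [-0.0, -0.0, -1.0]]
contact_force: [0.4, -0.6, 1.1]
finger_gap: 0.0473
grip_force: 20.0
```

```bash
python3 -c "
from h import *
go((.4345,-.1915,.26),90,(.5,.0,.26))"
```

```text
t 8.1 tcp [ 0.4354 -0.1915  0.1207] q [-0.09  0.08  0.43  1.99 -0.04  1.07  1.93] F [ 0.4 -0.6  1.1] gap 0.0473 grip 20.0
(0.4345, -0.1915, 0.26) -> [0.0011, 0.0001, -0.1857] [-0.0, 0.0003, -0.0002]
(0.5, 0.0, 0.26) -> [-0.0862, 0.2554, -0.1857] [-0.0, 0.0003, -0.0002]
```

Request:
step_arm --series '[[[0, 0, -0.03, 0, 0, 0, 35], [0, 0, -0.07, 0, 0, 0, 35], [0, 0, -0.11, 0, 0, 0, 35], [0, 0, -0.15, 0, 0, 0, 35], [0, 0, -0.19, 0, 0, 0, 35]]]'

```text
time_s: 8.6
tool_pos: [0.4348, -0.1914, 0.264]
tcp_rot: [[-1.0, 0.0, -0.0], [0.0, 1.0, 0.0], [0.0, 0.0, -1.0]]
contact_force: [0.6, -0.4, -1.1]
finger_gap: 0.0475
grip_force: 20.0
```

Request:
step_arm --series '[[[-0.01, 0.04, -0.005, 0, 0, 0, 35], [-0.03, 0.09, -0.005, 0, 0, 0, 35], [-0.05, 0.14, -0.005, 0, 0, 0, 35], [-0.07, 0.19, -0.005, 0, 0, 0, 35], [-0.09, 0.24, -0.005, 0, 0, 0, 35]]]'

```text
time_s: 9.1
tool_pos: [0.5029, -0.01, 0.2666]
tcp_rot: [[-1.0, 0.001, -0.0], [0.001, 1.0, 0.0], [0.0, 0.0, -1.0]]
contact_force: [1.2, -0.4, -2.2]
finger_gap: 0.0468
grip_force: 20.0
```

```bash
python3 -c "
from h import *
go((.557,.2275,.26),90)"
```

```text
t 9.1 tcp [ 0.5029 -0.01    0.2666] q [-0.29  0.03  0.23  1.72 -0.01  1.39  1.51] F [ 1.2 -0.4 -2.2] gap 0.0468 grip 20.0
(0.557, 0.2275, 0.26) -> [-0.072, 0.3167, 0.0088] [0.0001, -0.0003, -0.0003]
```

Request:
step_arm --series '[[[-0.015, 0.06, 0, 0, 0, 0, 35], [-0.03, 0.12, 0, 0, 0, 0, 35], [-0.045, 0.18, 0, 0, 0, 0, 35], [-0.06, 0.24, 0, 0, 0, 0, 35], [-0.07, 0.29, 0, 0, 0, 0, 35]]]'

```text
time_s: 9.6
tool_pos: [0.5552, 0.2087, 0.2661]
tcp_rot: [[-1.0, -0.001, -0.001], [-0.001, 1.0, 0.0], [0.001, 0.0, -1.0]]
contact_force: [0.8, 0.0, -1.8]
finger_gap: 0.0472
grip_force: 20.0
```

Request:
step_arm --series '[[[-0.002, 0.02, 0, 0, 0, 0, 35], [-0.002, 0.027, 0, 0, 0, 0, 35], [-0.002, 0.027, 0, 0, 0, 0, 35], [-0.002, 0.027, 0, 0, 0, 0, 35]]]'

```text
time_s: 10.0
tool_pos: [0.5571, 0.2242, 0.2669]
tcp_rot: [[-1.0, 0.003, 0.0], [0.003, 1.0, -0.001], [-0.0, -0.001, -1.0]]
contact_force: [-0.3, -0.9, -0.9]
finger_gap: 0.0472
grip_force: 20.0
```

```bash
python3 -c "
from h import *
go((.557,.2275,.16),90,(.557,.2275,.133))
im=manip.get_image('scene'); cv2.imwrite('pics/s4.png',crop(im,150,290,60,220,4)[:600])"
```

```text
t 10.0 tcp [0.5571 0.2242 0.2669] q [-0.52  0.26  0.07  1.47 -0.02  1.42  1.12] F [-0.3 -0.9 -0.9] gap 0.0472 grip 20.0
(0.557, 0.2275, 0.16) -> [0.0002, 0.0045, 0.1426] [-0.0005, 0.0001, -0.0017]
(0.557, 0.2275, 0.133) -> [0.0002, 0.0045, 0.1786] [-0.0005, 0.0001, -0.0017]
```

View pics/s4.png

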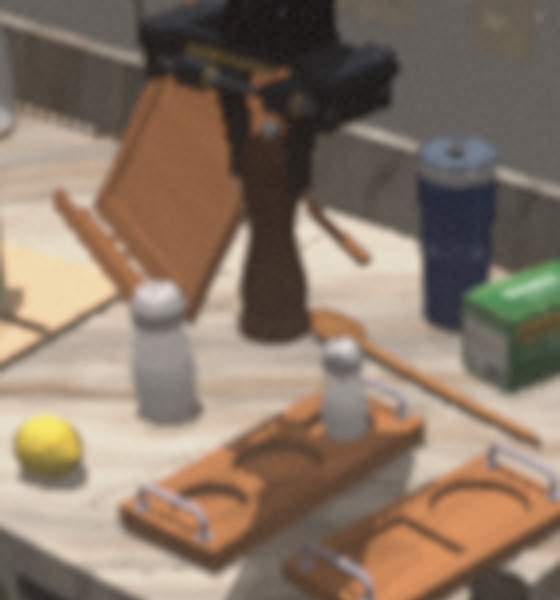

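The shaker stands upright in the far well (345,400) and the mill hangs upright above. Lower the mill into the middle well.

Request:
step_arm --series '[[[0, 0.0045, 0.04, 0, 0, 0, 35], [0, 0.0045, 0.08, 0, 0, 0, 35], [0, 0.0045, 0.12, 0, 0, 0, 35], [0, 0.0045, 0.145, 0, 0, 0, 35], [0, 0.0045, 0.145, 0, 0, 0, 35]]]'

```text
time_s: 10.55
tool_pos: [0.5555, 0.2275, 0.1556]
tcp_rot: [[-1.0, 0.002, -0.004], [0.002, 1.0, -0.002], [0.004, -0.002, -1.0]]
contact_force: [0.0, 0.9, -1.6]
finger_gap: 0.0472
grip_force: 20.0
```

Request:
step_arm --series '[[[0, 0, 0.01, 0, 0, 0, 35], [0, 0, 0.02, 0, 0, 0, 35], [0, 0, 0.028, 0, 0, 0, 35], [0, 0, 0.033, 0, 0, 0, 35], [0, 0, 0.033, 0, 0, 0, 35]]]'

```text
time_s: 11.05
tool_pos: [0.5566, 0.2296, 0.1329]
tcp_rot: [[-1.0, 0.0, -0.001], [0.0, 1.0, -0.0], [0.001, -0.0, -1.0]]
contact_force: [-0.6, -0.4, -2.0]
finger_gap: 0.0472
grip_force: 20.0
```

```bash
python3 -c "
from h import *
go((.557,.2275,.132),90)"
```

```text
t 11.05 tcp [0.5566 0.2296 0.1329] q [-0.52  0.34  0.06  1.64 -0.02  1.16  1.12] F [-0.6 -0.4 -2. ] gap 0.0472 grip 20.0
(0.557, 0.2275, 0.132) -> [-0.0005, -0.0027, 0.0012] [-0.0001, -0.0004, -0.0001]
```

Lower the last 2 mm, release and rise, then head for the herb jar.

Request:
step_arm --series '[[[0, -0.002, 0.003, 0, 0, 0, 35], [0, -0.002, 0.003, 0, 0, 0, 35], [0, -0.002, 0.003, 0, 0, 0, 60], [0, -0.002, 0.003, 0, 0, 0, 70], [0, -0.002, 0.003, 0, 0, 0, 80]]]'

```text
time_s: 11.55
tool_pos: [0.557, 0.2283, 0.1314]
tcp_rot: [[-1.0, 0.0, 0.001], [0.0, 1.0, 0.0], [-0.001, 0.0, -1.0]]
contact_force: [-0.0, -0.8, 0.2]
finger_gap: 0.0633
grip_force: 0.0
```

Request:
step_arm --series '[[[0, 0, 0, 0, 0, 0, 80], [0, 0, -0.04, 0, 0, 0, 80], [0, 0, -0.09, 0, 0, 0, 80], [0, 0, -0.15, 0, 0, 0, 80], [0, 0, -0.2, 0, 0, 0, 80]]]'

```text
time_s: 12.05
tool_pos: [0.5569, 0.2281, 0.2837]
tcp_rot: [[-1.0, 0.0, 0.001], [0.0, 1.0, 0.001], [-0.001, 0.001, -1.0]]
contact_force: [0.2, -0.0, 0.5]
finger_gap: 0.0798
grip_force: 0.0
```

Request:
step_arm --series '[[[0.03, -0.06, 0, 0, 0, 0, 80], [0.06, -0.12, 0, 0, 0, 0, 80], [0.09, -0.18, 0, 0, 0, 0, 80], [0.11, -0.24, 0, 0, 0, 0, 80], [0.13, -0.3, 0, 0, 0, 0, 80]]]'

```text
time_s: 12.55
tool_pos: [0.4582, 0.0014, 0.2813]
tcp_rot: [[-1.0, 0.0, 0.001], [0.0, 1.0, 0.001], [-0.001, 0.001, -1.0]]
contact_force: [0.8, -0.5, 0.4]
finger_gap: 0.0799
grip_force: 0.0
```

```bash
python3 -c "
from h import *
go((.4365,-.084,.20),90,(.4365,-.084,.057))
im=manip.get_image('top'); cv2.imwrite('pics/t3.png',crop(im,170,300,130,225,6)); im=manip.get_image('scene'); cv2.imwrite('pics/s5.png',crop(im,150,290,90,220,4))"
```

```text
t 12.55 tcp [0.4582 0.0014 0.2813] q [-0.32 -0.08  0.21  1.79  0.02  1.42  1.45] F [ 0.8 -0.5  0.4] gap 0.0799 grip 0.0
(0.4365, -0.084, 0.2) -> [0.029, -0.1139, 0.1084] [0.0004, 0.0006, -0.0001]
(0.4365, -0.084, 0.057) -> [0.0292, -0.114, 0.299] [0.0004, 0.0006, -0.0001]
```

View pics/s5.png

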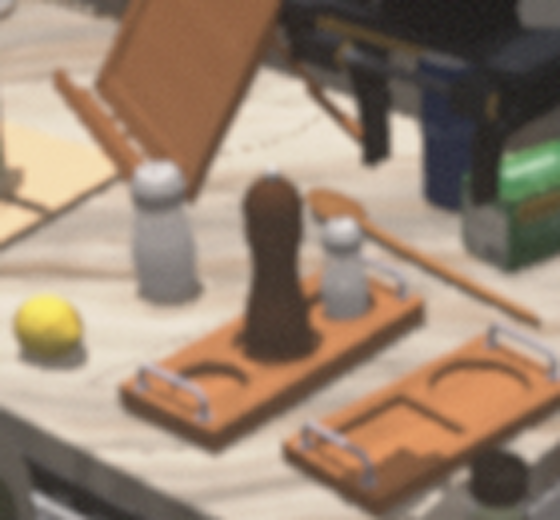

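The crop shows the mill upright in the middle well (275,270) and the shaker in the far well (345,270). Next is the herb jar, with the mill gone from beside it.

Request:
step_arm --series '[[[0.015, -0.06, 0.02, 0, 0, 0, 80], [0.029, -0.114, 0.04, 0, 0, 0, 80], [0.029, -0.114, 0.08, 0, 0, 0, 80], [0.029, -0.114, 0.11, 0, 0, 0, 80], [0.029, -0.114, 0.11, 0, 0, 0, 80]]]' --grip_force 15

```text
time_s: 13.15
tool_pos: [0.4359, -0.0822, 0.1963]
tcp_rot: [[-1.0, 0.001, -0.004], [0.001, 1.0, 0.0], [0.004, 0.0, -1.0]]
contact_force: [0.4, 0.7, 0.1]
finger_gap: 0.0801
grip_force: 0.0
```

```bash
python3 -c "
from h import *
go((.4365,-.084,.057),90)"
```

```text
t 13.15 tcp [ 0.4359 -0.0822  0.1963] q [-0.24 -0.07  0.31  1.96  0.02  1.25  1.64] F [0.4 0.7 0.1] gap 0.0801 grip 0.0
(0.4365, -0.084, 0.057) -> [-0.0016, -0.0024, 0.1857] [0.0001, -0.0028, -0.0004]
```

Request:
step_arm --series '[[[0, -0.002, 0.05, 0, 0, 0, 80], [0, -0.002, 0.1, 0, 0, 0, 80], [0, -0.002, 0.15, 0, 0, 0, 80], [0, -0.002, 0.184, 0, 0, 0, 80], [0, -0.002, 0.184, 0, 0, 0, 80]]]'

```text
time_s: 13.65
tool_pos: [0.4362, -0.0834, 0.059]
tcp_rot: [[-1.0, -0.001, -0.004], [-0.001, 1.0, -0.0], [0.004, -0.0, -1.0]]
contact_force: [0.8, -0.0, 0.2]
finger_gap: 0.0803
grip_force: 0.0
```

Request:
step_arm --series '[[[0, 0, 0, 0, 0, 0, 30], [0, 0, 0, 0, 0, 0, 30], [0, 0, 0, 0, 0, 0, 30], [0, 0, 0, 0, 0, 0, 30], [0, 0, 0, 0, 0, 0, 30]]]'

```text
time_s: 14.15
tool_pos: [0.4378, -0.0838, 0.0611]
tcp_rot: [[-1.0, 0.0, 0.001], [0.0, 1.0, 0.0], [-0.001, 0.0, -1.0]]
contact_force: [0.7, -0.3, 0.6]
finger_gap: 0.0477
grip_force: 0.0
```

Request:
step_arm --series '[[[0, 0, 0, 0, 0, 0, 30], [0, 0, 0, 0, 0, 0, 30]]]'

```text
time_s: 14.35
tool_pos: [0.4377, -0.0839, 0.0608]
tcp_rot: [[-1.0, 0.0, 0.0], [0.0, 1.0, 0.0], [-0.0, 0.0, -1.0]]
contact_force: [-1.3, 0.0, 2.0]
finger_gap: 0.0407
grip_force: 14.9
```

```bash
python3 -c "
from h import *
go((.4365,-.084,.18),90,(.478,.228,.18))"
```

```text
t 14.35 tcp [ 0.4377 -0.0839  0.0608] q [-0.22  0.1   0.33  2.11 -0.04  0.93  1.7 ] F [-1.3  0.   2. ] gap 0.0407 grip 14.9
(0.4365, -0.084, 0.18) -> [0.0015, -0.0001, -0.159] [0.0001, 0.0003, -0.0003]
(0.478, 0.228, 0.18) -> [-0.0537, 0.4159, -0.1589] [0.0001, 0.0003, -0.0003]
```

Request:
step_arm --series '[[[0, 0, -0.04, 0, 0, 0, 30], [0, 0, -0.09, 0, 0, 0, 30], [0, 0, -0.14, 0, 0, 0, 30], [-0.005, 0.04, -0.16, 0, 0, 0, 30], [-0.01, 0.09, -0.16, 0, 0, 0, 30]]]'

```text
time_s: 14.85
tool_pos: [0.4464, -0.0167, 0.1832]
tcp_rot: [[-1.0, 0.004, 0.005], [0.004, 1.0, 0.001], [-0.005, 0.001, -1.0]]
contact_force: [0.5, 0.2, -1.1]
finger_gap: 0.0407
grip_force: 14.9
```

Request:
step_arm --series '[[[-0.01, 0.06, 0, 0, 0, 0, 30], [-0.02, 0.12, 0, 0, 0, 0, 30], [-0.03, 0.18, 0, 0, 0, 0, 30], [-0.038, 0.24, 0, 0, 0, 0, 30], [-0.043, 0.29, 0, 0, 0, 0, 30]]]'

```text
time_s: 15.35
tool_pos: [0.477, 0.2037, 0.1803]
tcp_rot: [[-1.0, -0.001, -0.001], [-0.001, 1.0, 0.0], [0.001, 0.0, -1.0]]
contact_force: [0.5, -0.1, -0.7]
finger_gap: 0.0404
grip_force: 14.9
```

Request:
step_arm --series '[[[0, 0.025, 0, 0, 0, 0, 30], [0, 0.036, 0, 0, 0, 0, 30], [0, 0.036, 0, 0, 0, 0, 30], [0, 0.036, 0, 0, 0, 0, 30]]]'

```text
time_s: 15.75
tool_pos: [0.4775, 0.2266, 0.1804]
tcp_rot: [[-1.0, 0.002, -0.0], [0.002, 1.0, -0.001], [0.0, -0.001, -1.0]]
contact_force: [0.0, -1.3, -1.4]
finger_gap: 0.0405
grip_force: 14.9
```

```bash
python3 -c "
from h import *
go((.478,.228,.1),90,(.478,.228,.072))"
```

```text
t 15.75 tcp [0.4775 0.2266 0.1804] q [-0.56  0.15  0.03  1.78 -0.    1.22  1.04] F [ 0.  -1.3 -1.4] gap 0.0405 grip 14.9
(0.478, 0.228, 0.1) -> [-0.0007, 0.0019, 0.1073] [-0.0005, -0.0001, -0.0012]
(0.478, 0.228, 0.072) -> [-0.0007, 0.002, 0.1446] [-0.0005, -0.0001, -0.0012]
```

Request:
step_arm --series '[[[0, 0.002, 0.04, 0, 0, 0, 30], [0, 0.002, 0.08, 0, 0, 0, 30], [0, 0.002, 0.11, 0, 0, 0, 30], [0, 0.002, 0.13, 0, 0, 0, 30], [0, 0.002, 0.144, 0, 0, 0, 30]]]'

```text
time_s: 16.25
tool_pos: [0.4773, 0.2277, 0.0716]
tcp_rot: [[-1.0, 0.003, -0.001], [0.003, 1.0, -0.001], [0.001, -0.001, -1.0]]
contact_force: [0.3, 0.4, -1.1]
finger_gap: 0.0401
grip_force: 14.9
```

Request:
step_arm --series '[[[0, 0, 0, 0, 0, 0, 30], [0, 0, 0, 0, 0, 0, 30], [0, 0, 0, 0, 0, 0, 30]]]'

```text
time_s: 16.55
tool_pos: [0.4779, 0.2298, 0.0735]
tcp_rot: [[-1.0, 0.001, 0.001], [0.001, 1.0, 0.001], [-0.001, 0.001, -1.0]]
contact_force: [-0.3, 0.1, -0.7]
finger_gap: 0.0405
grip_force: 15.0
```

```bash
python3 -c "
from h import *
go((.478,.228,.0715),90)"
```

```text
t 16.55 tcp [0.4779 0.2298 0.0735] q [-0.55  0.26  0.02  1.88 -0.01  0.99  1.04] F [-0.3  0.1 -0.7] gap 0.0405 grip 15.0
(0.478, 0.228, 0.0715) -> [-0.0001, -0.0023, 0.0027] [0.0006, 0.0009, -0.0004]
```

Lower 2 mm, release, rise, and travel to the lemon at (0.451, 0.388). The grip there closes along x, so the tool turns 90°.

Request:
step_arm --series '[[[0, -0.002, 0.003, 0, 0, 0, 30], [0, -0.002, 0.003, 0, 0, 0, 30], [0, -0.002, 0.003, 0, 0, 0, 60], [0, -0.002, 0.003, 0, 0, 0, 60], [0, -0.002, 0.003, 0, 0, 0, 60]]]'

```text
time_s: 17.05
tool_pos: [0.4774, 0.2282, 0.0704]
tcp_rot: [[-1.0, 0.0, 0.0], [0.0, 1.0, 0.0], [-0.0, 0.0, -1.0]]
contact_force: [0.7, -0.6, -0.7]
finger_gap: 0.0556
grip_force: 0.0
```

Request:
step_arm --series '[[[0, 0, -0.03, 0, 0, 0, 60], [0, 0, -0.08, 0, 0, 0, 60], [0, 0, -0.14, 0, 0, 0, 60], [0, 0, -0.2, 0, 0, 0, 87], [0, 0, -0.24, 0, 0, 0, 87]]]'

```text
time_s: 17.55
tool_pos: [0.4779, 0.2284, 0.2539]
tcp_rot: [[-1.0, 0.0, 0.003], [0.0, 1.0, 0.002], [-0.003, 0.002, -1.0]]
contact_force: [-0.4, 0.9, -0.0]
finger_gap: 0.0693
grip_force: 0.0
```

```bash
python3 -c "
from h import *
go((.451,.388,.2),0,(.451,.388,.014))"
```

```text
t 17.55 tcp [0.4779 0.2284 0.2539] q [-0.56  0.1   0.03  1.67 -0.    1.36  1.04] F [-0.4  0.9 -0. ] gap 0.0693 grip 0.0
(0.451, 0.388, 0.2) -> [0.0361, 0.2126, 0.0721] [0.0026, 0.0006, 1.047]
(0.451, 0.388, 0.014) -> [0.0368, 0.2121, 0.3201] [0.0026, 0.0006, 1.047]
```

Request:
step_arm --series '[[[0.01, 0.05, 0.0, 0, 0, 0.1, 87], [0.02, 0.1, 0.02, 0, 0, 0.2, 87], [0.03, 0.15, 0.04, 0, 0, 0.3, 87], [0.036, 0.2, 0.06, 0, 0, 0.4, 87], [0.036, 0.212, 0.07, 0, 0, 0.5, 87]]]'

```text
time_s: 18.05
tool_pos: [0.4475, 0.3915, 0.196]
tcp_rot: [[-0.731, 0.682, -0.002], [0.682, 0.731, 0.0], [0.002, -0.001, -1.0]]
contact_force: [-0.4, -1.2, -0.1]
finger_gap: 0.0868
grip_force: 0.0
```

Request:
step_arm --series '[[[0, 0, 0, 0, 0, 0.1, 87], [0, 0, 0, 0, 0, 0.2, 87], [0, 0, 0, 0, 0, 0.3, 87], [0, 0, 0, 0, 0, 0.4, 87], [0, 0, 0, 0, 0, 0.5, 87]]]'

```text
time_s: 18.55
tool_pos: [0.4503, 0.3872, 0.1978]
tcp_rot: [[-0.064, 0.998, -0.0], [0.998, 0.064, 0.0], [0.0, -0.0, -1.0]]
contact_force: [0.8, 0.1, 0.7]
finger_gap: 0.0871
grip_force: 0.0
```

```bash
python3 -c "
from h import *
go((.451,.388,.1),0,(.451,.388,.01))"
```

```text
t 18.55 tcp [0.4503 0.3872 0.1978] q [-0.85  0.28  0.08  1.59 -0.02  1.28 -0.71] F [0.8 0.1 0.7] gap 0.0871 grip 0.0
(0.451, 0.388, 0.1) -> [0.001, 0.001, 0.1304] [-0.0, -0.0, 0.043]
(0.451, 0.388, 0.01) -> [0.001, 0.001, 0.2504] [-0.0, -0.0, 0.043]
```

The gripper body along x would end about 10 mm from the big shaker, so I bias the grasp 3 mm towards the robot and watch the force.

Request:
step_arm --series '[[[0.001, -0.003, 0.05, 0, 0, 0.043, 87], [0.001, -0.003, 0.1, 0, 0, 0.043, 87], [0.001, -0.003, 0.13, 0, 0, 0.043, 87], [0.001, -0.003, 0.13, 0, 0, 0.043, 87]]]' --grip_force 10

```text
time_s: 18.95
tool_pos: [0.4463, 0.3862, 0.0969]
tcp_rot: [[-0.006, 1.0, -0.004], [1.0, 0.006, -0.004], [-0.004, -0.004, -1.0]]
contact_force: [-0.5, 0.1, -0.5]
finger_gap: 0.0869
grip_force: 0.0
```

```bash
python3 -c "
from h import *
go((.448,.388,.1),0,(.448,.388,.01))"
```

```text
t 18.95 tcp [0.4463 0.3862 0.0969] q [-0.85  0.36  0.08  1.7  -0.03  1.09 -0.76] F [-0.5  0.1 -0.5] gap 0.0869 grip 0.0
(0.448, 0.388, 0.1) -> [0.0024, 0.0022, -0.0041] [-0.0028, 0.0029, 0.0041]
(0.448, 0.388, 0.01) -> [0.0029, 0.0027, 0.1159] [-0.0028, 0.0029, 0.0041]
```

Request:
step_arm --series '[[[0.001, 0.001, 0.04, 0, 0, 0, 87], [0.001, 0.001, 0.08, 0, 0, 0, 87], [0.001, 0.001, 0.112, 0, 0, 0, 87], [0.001, 0.001, 0.116, 0, 0, 0, 87], [0.001, 0.001, 0.116, 0, 0, 0, 87]]]'

```text
time_s: 19.45
tool_pos: [0.4493, 0.3889, 0.0145]
tcp_rot: [[-0.006, 1.0, 0.0], [1.0, 0.006, 0.001], [0.001, 0.0, -1.0]]
contact_force: [0.3, -0.4, -0.2]
finger_gap: 0.0869
grip_force: 0.0
```

Request:
step_arm --series '[[[0, 0, 0, 0, 0, 0, 40], [0, 0, 0, 0, 0, 0, 40], [0, 0, 0, 0, 0, 0, 40], [0, 0, 0, 0, 0, 0, 40], [0, 0, 0, 0, 0, 0, 40]]]'

```text
time_s: 19.95
tool_pos: [0.4489, 0.3886, 0.0136]
tcp_rot: [[-0.006, 1.0, 0.0], [1.0, 0.006, 0.0], [0.0, 0.0, -1.0]]
contact_force: [1.6, -0.3, -0.1]
finger_gap: 0.0551
grip_force: 0.6
```

```bash
python3 -c "
from h import *
go((.448,.388,.2),0)"
```

```text
t 19.95 tcp [0.4489 0.3886 0.0136] q [-0.85  0.46  0.07  1.76 -0.04  0.92 -0.76] F [ 1.6 -0.3 -0.1] gap 0.0551 grip 0.6
(0.448, 0.388, 0.2) -> [-0.0007, -0.0012, -0.2485] [0.0002, -0.0002, 0.004]
```

Just in contact, but about 8 mm above the lemon's middle. Open slightly, go 5 mm lower and grip again.

Request:
step_arm --series '[[[0, 0, 0, 0, 0, 0, 65], [0, 0, 0.003, 0, 0, 0, 65], [0, 0, 0.007, 0, 0, 0, 65], [0, 0, 0.007, 0, 0, 0, 65], [0, 0, 0.007, 0, 0, 0, 40]]]' --grip_force 12

```text
time_s: 20.45
tool_pos: [0.4487, 0.3884, 0.0078]
tcp_rot: [[-0.006, 1.0, -0.0], [1.0, 0.006, -0.0], [-0.0, -0.0, -1.0]]
contact_force: [0.7, 0.1, -0.2]
finger_gap: 0.0619
grip_force: 0.0
```

Request:
step_arm --series '[[[0, 0, 0, 0, 0, 0, 40], [0, 0, 0, 0, 0, 0, 40], [0, 0, 0, 0, 0, 0, 40], [0, 0, 0, 0, 0, 0, 40]]]'

```text
time_s: 20.85
tool_pos: [0.4489, 0.3885, 0.0082]
tcp_rot: [[-0.006, 1.0, 0.0], [1.0, 0.006, 0.0], [0.0, 0.0, -1.0]]
contact_force: [-0.3, -0.1, -0.6]
finger_gap: 0.0513
grip_force: 12.0
```

Request:
step_arm --series '[[[0, 0, -0.03, 0, 0, 0, 40], [0, 0, -0.07, 0, 0, 0, 40], [0, 0, -0.12, 0, 0, 0, 40], [0, 0, -0.18, 0, 0, 0, 40], [0, 0, -0.24, 0, 0, 0, 40]]]'

```text
time_s: 21.35
tool_pos: [0.4484, 0.3881, 0.1896]
tcp_rot: [[-0.006, 1.0, -0.0], [1.0, 0.006, -0.0], [-0.0, -0.0, -1.0]]
contact_force: [0.7, 1.3, -0.6]
finger_gap: 0.0513
grip_force: 12.0
```

```bash
python3 -c "
from h import *
go((.45,.388,.28),0,(.47,.23,.28),(.5155,.0715,.28))
im=manip.get_image('scene'); print([b for b in blobs(im,(20,100,100),(34,255,255),30)])"
```

```text
t 21.35 tcp [0.4484 0.3881 0.1896] q [-0.86  0.28  0.08  1.6  -0.02  1.26 -0.77] F [ 0.7  1.3 -0.6] gap 0.0513 grip 12.0
(0.45, 0.388, 0.28) -> [-0.0002, 0.0021, -0.1206] [-0.0003, 0.0003, 0.004]
(0.47, 0.23, 0.28) -> [-0.211, 0.0275, -0.1205] [-0.0003, 0.0003, 0.004]
(0.5155, 0.0715, 0.28) -> [-0.4227, 0.0869, -0.1204] [-0.0003, 0.0003, 0.004]
[([156.5, 120.6], [150, 114, 15, 15, 170]), ([388.7, 174.4], [374, 166, 32, 15, 137]), ([385.0, 256.8], [373, 249, 25, 15, 226])]
```

Request:
step_arm --series '[[[0, 0, -0.06, 0, 0, 0, 40], [0, 0, -0.11, 0, 0, 0, 40], [-0.05, 0.005, -0.12, 0, 0, 0, 40], [-0.1, 0.013, -0.12, 0, 0, 0, 40], [-0.16, 0.02, -0.12, 0, 0, 0, 40]]]'

```text
time_s: 21.9
tool_pos: [0.4644, 0.2681, 0.278]
tcp_rot: [[-0.008, 1.0, 0.0], [1.0, 0.008, 0.001], [0.001, 0.0, -1.0]]
contact_force: [0.2, -0.6, -0.4]
finger_gap: 0.0513
grip_force: 12.0
```

Request:
step_arm --series '[[[-0.06, 0.015, 0, 0, 0, 0.01, 40], [-0.12, 0.03, 0, 0, 0, 0.02, 40], [-0.18, 0.045, 0, 0, 0, 0.04, 40], [-0.23, 0.057, 0, 0, 0, 0.07, 40], [-0.263, 0.066, 0, 0, 0, 0.07, 40]]]'

```text
time_s: 22.4
tool_pos: [0.5155, 0.0681, 0.2781]
tcp_rot: [[0.104, 0.995, 0.0], [0.995, -0.104, -0.0], [-0.0, 0.0, -1.0]]
contact_force: [1.1, 0.8, -1.1]
finger_gap: 0.0512
grip_force: 12.0
```

Request:
step_arm --series '[[[0, 0, 0, 0, 0, 0, 40], [0, 0, 0, 0, 0, 0, 40]]]'

```text
time_s: 22.6
tool_pos: [0.5151, 0.0717, 0.2778]
tcp_rot: [[0.1, 0.995, -0.0], [0.995, -0.1, 0.0], [0.0, -0.0, -1.0]]
contact_force: [-0.4, 0.6, -0.3]
finger_gap: 0.0512
grip_force: 12.0
```

```bash
python3 -c "
from h import *
go((.5155,.0715,.1),-6,(.5155,.0715,.021))"
```

```text
t 22.6 tcp [0.5151 0.0717 0.2778] q [-0.54  0.07  0.33  1.67 -0.02  1.41 -0.3 ] F [-0.4  0.6 -0.3] gap 0.0512 grip 12.0
(0.5155, 0.0715, 0.1) -> [-0.0003, 0.0006, 0.2371] [-0.0002, -0.0003, 0.0033]
(0.5155, 0.0715, 0.021) -> [-0.0003, 0.0007, 0.3425] [-0.0002, -0.0003, 0.0033]
```

Request:
step_arm --series '[[[0, 0, 0.05, 0, 0, 0, 40], [0, 0, 0.11, 0, 0, 0, 40], [0, 0, 0.17, 0, 0, 0, 40], [0, 0, 0.23, 0, 0, 0, 40], [0, 0, 0.28, 0, 0, 0, 40]]]'

```text
time_s: 23.1
tool_pos: [0.5139, 0.0734, 0.0656]
tcp_rot: [[0.096, 0.995, -0.001], [0.995, -0.096, 0.0], [0.0, -0.002, -1.0]]
contact_force: [-1.1, -0.2, -1.3]
finger_gap: 0.0511
grip_force: 12.0
```

Request:
step_arm --series '[[[0, 0, 0.02, 0, 0, 0, 40], [0, 0, 0.04, 0, 0, 0, 40], [0, 0, 0.058, 0, 0, 0, 40], [0, 0, 0.06, 0, 0, 0, 40], [0, 0, 0.06, 0, 0, 0, 40]]]'

```text
time_s: 23.6
tool_pos: [0.5151, 0.0722, 0.0231]
tcp_rot: [[0.098, 0.995, -0.0], [0.995, -0.098, 0.0], [0.0, -0.0, -1.0]]
contact_force: [0.3, 0.8, -0.6]
finger_gap: 0.051
grip_force: 12.0
```

```bash
python3 -c "
from h import *
go((.5155,.0715,.021),-6)"
```

```text
t 23.6 tcp [0.5151 0.0722 0.0231] q [-0.5   0.32  0.31  1.96 -0.12  0.88 -0.22] F [ 0.3  0.8 -0.6] gap 0.051 grip 12.0
(0.5155, 0.0715, 0.021) -> [-0.0009, 0.0006, 0.0027] [-0.0002, -0.0001, 0.0044]
```

Lower 3 mm, release, rise, and go towards the honey jar, turning back to close along y.

Request:
step_arm --series '[[[0, 0, 0.004, 0, 0, 0, 40], [0, 0, 0.004, 0, 0, 0, 40], [0, 0, 0.004, 0, 0, 0, 58], [0, 0, 0.004, 0, 0, 0, 58], [0, 0, 0.004, 0, 0, 0, 58]]]'

```text
time_s: 24.1
tool_pos: [0.5155, 0.0717, 0.0204]
tcp_rot: [[0.099, 0.995, 0.001], [0.995, -0.099, 0.0], [0.0, 0.001, -1.0]]
contact_force: [0.4, 0.4, -0.2]
finger_gap: 0.0572
grip_force: 0.0
```

Request:
step_arm --series '[[[0, 0, -0.02, 0, 0, 0, 60], [0, 0, -0.06, 0, 0, 0, 65], [0, 0, -0.12, 0, 0, 0, 87], [0, 0, -0.18, 0, 0, 0, 87], [0, 0, -0.24, 0, 0, 0, 87]]]'

```text
time_s: 24.6
tool_pos: [0.5149, 0.0714, 0.2021]
tcp_rot: [[0.099, 0.995, 0.0], [0.995, -0.099, 0.0], [0.0, 0.0, -1.0]]
contact_force: [1.6, 0.6, 0.1]
finger_gap: 0.0805
grip_force: 0.0
```

```bash
python3 -c "
from h import *
go((.46,-.15,.2),90,(.4425,-.403,.2))
im=manip.get_image('scene'); print([b for b in blobs(im,(20,100,100),(34,255,255),30)], proj('scene',(.5155,.0715,.035)))"
```

```text
t 24.6 tcp [0.5149 0.0714 0.2021] q [-0.54  0.11  0.34  1.78 -0.04  1.26 -0.29] F [1.6 0.6 0.1] gap 0.0805 grip 0.0
(0.46, -0.15, 0.2) -> [-0.3011, -0.0436, 0.0027] [0.0, -0.0002, 0.9811]
(0.4425, -0.403, 0.2) -> [-0.639, -0.0334, 0.0026] [0.0, -0.0002, 0.9811]
[([388.5, 174.3], [374, 166, 32, 15, 141]), ([248.3, 193.9], [240, 186, 18, 16, 228]), ([385.3, 256.8], [373, 249, 25, 17, 261])] [248.21042799 193.82083341]
```

The lemon appears at (248.3,193.9) against the expected (248.2,193.8), so it sits in the well. For the honey jar I keep closing along x, since the fingers stay above the handle.

Request:
step_arm --series '[[[-0.06, -0.003, 0, 0, 0, 0, 87], [-0.12, -0.006, 0, 0, 0, 0, 87], [-0.18, -0.01, 0, 0, 0, 0, 87], [-0.24, -0.013, 0, 0, 0, 0, 87], [-0.3, -0.016, 0, 0, 0, 0, 87]]]'

```text
time_s: 25.15
tool_pos: [0.4805, -0.1528, 0.2002]
tcp_rot: [[0.099, 0.995, 0.001], [0.995, -0.099, 0.0], [0.0, 0.001, -1.0]]
contact_force: [1.4, -0.2, -0.1]
finger_gap: 0.0869
grip_force: 0.0
```

Request:
step_arm --series '[[[-0.06, -0.003, 0, 0, 0, 0, 87], [-0.12, -0.006, 0, 0, 0, 0, 87], [-0.18, -0.01, 0, 0, 0, 0, 87], [-0.24, -0.013, 0, 0, 0, 0, 87], [-0.3, -0.016, 0, 0, 0, 0, 87]]]'

```text
time_s: 25.65
tool_pos: [0.4465, -0.3755, 0.2001]
tcp_rot: [[0.098, 0.995, 0.001], [0.995, -0.098, -0.0], [-0.0, 0.001, -1.0]]
contact_force: [1.0, 0.3, 0.8]
finger_gap: 0.0867
grip_force: 0.0
```

```bash
python3 -c "
from h import *
go((.4425,-.403,.16),0,(.4425,-.403,.045))
im=manip.get_image('top'); print([b for b in blobs(im,(20,100,100),(34,255,255),30)],[b for b in blobs(im,(35,100,60),(75,255,255),30)])"
```

```text
t 25.65 tcp [ 0.4465 -0.3755  0.2001] q [ 0.04  0.29  0.71  1.64 -0.2   1.28  0.68] F [1.  0.3 0.8] gap 0.0867 grip 0.0
(0.4425, -0.403, 0.16) -> [-0.0371, -0.0018, 0.0534] [0.0005, 0.0, -0.0657]
(0.4425, -0.403, 0.045) -> [-0.0371, -0.0019, 0.2068] [0.0005, 0.0, -0.0657]
[([33.5, 150.7], [29, 146, 11, 11, 89]), ([53.6, 156.9], [48, 151, 13, 15, 82]), ([245.4, 189.8], [236, 183, 20, 15, 209])] [([211.1, 89.1], [199, 71, 25, 36, 509]), ([352.8, 213.1], [347, 208, 13, 12, 116])]
```

Request:
step_arm --series '[[[-0.037, -0.002, 0.02, 0, 0, -0.066, 87], [-0.037, -0.002, 0.054, 0, 0, -0.066, 87], [-0.037, -0.002, 0.054, 0, 0, -0.066, 87], [-0.037, -0.002, 0.054, 0, 0, -0.066, 87]]]' --grip_force 30

```text
time_s: 26.1
tool_pos: [0.4427, -0.4008, 0.1597]
tcp_rot: [[0.0, 1.0, -0.001], [1.0, -0.0, 0.001], [0.001, -0.001, -1.0]]
contact_force: [-0.0, -0.4, 0.7]
finger_gap: 0.0874
grip_force: 0.0
```

```bash
python3 -c "
from h import *
go((.4425,-.403,.045),0)"
```

```text
t 26.1 tcp [ 0.4427 -0.4008  0.1597] q [ 0.11  0.36  0.68  1.65 -0.24  1.21  0.85] F [-0.  -0.4  0.7] gap 0.0874 grip 0.0
(0.4425, -0.403, 0.045) -> [-0.0031, -0.0002, 0.1529] [-0.0004, -0.0004, -0.0]
```

Request:
step_arm --series '[[[-0.002, 0, 0.03, 0, 0, 0, 87], [-0.002, 0, 0.07, 0, 0, 0, 87], [-0.002, 0, 0.11, 0, 0, 0, 87], [-0.002, 0, 0.15, 0, 0, 0, 87], [-0.002, 0, 0.15, 0, 0, 0, 87]]]'

```text
time_s: 26.6
tool_pos: [0.442, -0.4007, 0.0449]
tcp_rot: [[-0.001, 1.0, -0.003], [1.0, 0.001, 0.003], [0.003, -0.003, -1.0]]
contact_force: [-0.4, 0.3, -0.5]
finger_gap: 0.0869
grip_force: 0.0
```

Request:
step_arm --series '[[[0, 0, 0, 0, 0, 0, 55], [0, 0, 0, 0, 0, 0, 55], [0, 0, 0, 0, 0, 0, 55], [0, 0, 0, 0, 0, 0, 55], [0, 0, 0, 0, 0, 0, 55]]]'

```text
time_s: 27.1
tool_pos: [0.4433, -0.4032, 0.0484]
tcp_rot: [[-0.0, 1.0, 0.002], [1.0, 0.0, -0.001], [-0.001, 0.002, -1.0]]
contact_force: [-1.2, 0.9, 7.3]
finger_gap: 0.0632
grip_force: 30.0
```

```bash
python3 -c "
from h import *
go((.4425,-.403,.18),0,(.6124,.0632,.18))"
```

```text
t 27.1 tcp [ 0.4433 -0.4032  0.0484] q [ 0.16  0.49  0.63  1.75 -0.34  1.01  0.92] F [-1.2  0.9  7.3] gap 0.0632 grip 30.0
(0.4425, -0.403, 0.18) -> [0.0001, -0.0007, -0.1755] [0.0011, 0.0005, 0.0]
(0.6124, 0.0632, 0.18) -> [0.6217, 0.2258, -0.1756] [0.0011, 0.0005, 0.0]
```

Request:
step_arm --series '[[[0, 0, -0.03, 0, 0, 0, 55], [0, 0, -0.07, 0, 0, 0, 55], [0, 0, -0.11, 0, 0, 0, 55], [0, 0, -0.15, 0, 0, 0, 55], [0, 0, -0.18, 0, 0, 0, 55]]]'

```text
time_s: 27.6
tool_pos: [0.4425, -0.4029, 0.1838]
tcp_rot: [[0.0, 1.0, 0.001], [1.0, -0.0, -0.0], [-0.0, 0.001, -1.0]]
contact_force: [0.9, -0.4, -5.2]
finger_gap: 0.0636
grip_force: 30.0
```

Request:
step_arm --series '[[[0.03, 0.005, 0, 0, 0, 0, 55], [0.08, 0.015, 0, 0, 0, 0, 55], [0.13, 0.025, 0, 0, 0, 0, 55], [0.18, 0.04, 0, 0, 0, 0, 55], [0.23, 0.055, 0, 0, 0, 0, 55]]]'

```text
time_s: 28.1
tool_pos: [0.4836, -0.2287, 0.182]
tcp_rot: [[0.0, 1.0, -0.0], [1.0, -0.0, 0.0], [0.0, -0.0, -1.0]]
contact_force: [0.8, -0.5, -5.0]
finger_gap: 0.0631
grip_force: 30.0
```

Request:
step_arm --series '[[[0.05, 0.02, 0, 0, 0, 0.01, 55], [0.1, 0.04, 0, 0, 0, 0.02, 55], [0.15, 0.06, 0, 0, 0, 0.03, 55], [0.2, 0.08, 0, 0, 0, 0.05, 55], [0.25, 0.1, 0, 0, 0, 0.07, 55]]]'

```text
time_s: 28.6
tool_pos: [0.5588, -0.0413, 0.182]
tcp_rot: [[0.106, 0.994, -0.0], [0.994, -0.106, 0.0], [0.0, -0.0, -1.0]]
contact_force: [1.2, -0.0, -4.0]
finger_gap: 0.0636
grip_force: 30.0
```

```bash
python3 -c "
from h import *
go((.612,.063,.18),-6)"
```

```text
t 28.6 tcp [ 0.5588 -0.0413  0.182 ] q [-0.44  0.23  0.5   1.71 -0.11  1.23 -0.02] F [ 1.2 -0.  -4. ] gap 0.0636 grip 30.0
(0.612, 0.063, 0.18) -> [0.1458, 0.0557, 0.0027] [-0.0003, -0.0001, -0.0012]
```

Request:
step_arm --series '[[[0.05, 0.02, 0, 0, 0, 0, 55], [0.1, 0.04, 0, 0, 0, 0, 55], [0.145, 0.056, 0, 0, 0, 0, 55], [0.145, 0.056, 0, 0, 0, 0, 55], [0.145, 0.056, 0, 0, 0, 0, 55]]]'

```text
time_s: 29.1
tool_pos: [0.6116, 0.0617, 0.1814]
tcp_rot: [[0.103, 0.995, -0.001], [0.995, -0.103, -0.001], [-0.001, -0.001, -1.0]]
contact_force: [-0.2, -0.8, -4.0]
finger_gap: 0.0631
grip_force: 30.0
```

```bash
python3 -c "
from h import *
go((.612,.063,.08),-6,(.612,.063,.0595))"
```

```text
t 29.1 tcp [0.6116 0.0617 0.1814] q [-0.52  0.35  0.44  1.57 -0.15  1.26 -0.16] F [-0.2 -0.8 -4. ] gap 0.0631 grip 30.0
(0.612, 0.063, 0.08) -> [0.0019, 0.0005, 0.1351] [-0.0009, 0.0005, 0.0009]
(0.612, 0.063, 0.0595) -> [0.002, 0.0005, 0.1625] [-0.0009, 0.0005, 0.0009]
```

Request:
step_arm --series '[[[0.002, 0, 0.04, 0, 0, 0, 55], [0.002, 0, 0.08, 0, 0, 0, 55], [0.002, 0, 0.115, 0, 0, 0, 55], [0.002, 0, 0.145, 0, 0, 0, 55], [0.002, 0, 0.16, 0, 0, 0, 55]]]'

```text
time_s: 29.6
tool_pos: [0.6106, 0.0608, 0.0601]
tcp_rot: [[0.107, 0.994, -0.003], [0.994, -0.107, -0.001], [-0.001, -0.003, -1.0]]
contact_force: [-1.0, 0.4, -5.2]
finger_gap: 0.0634
grip_force: 30.0
```

Request:
step_arm --series '[[[0, 0, 0, 0, 0, 0, 55], [0, 0, 0, 0, 0, 0, 55], [0, 0, 0, 0, 0, 0, 55]]]'

```text
time_s: 29.9
tool_pos: [0.6131, 0.0623, 0.0636]
tcp_rot: [[0.105, 0.994, 0.002], [0.994, -0.105, 0.001], [0.001, 0.002, -1.0]]
contact_force: [0.7, -1.1, -4.0]
finger_gap: 0.0637
grip_force: 30.0
```

```bash
python3 -c "
from h import *
go((.612,.063,.0585),-6)"
```

```text
t 29.9 tcp [0.6131 0.0623 0.0636] q [-0.5   0.46  0.41  1.68 -0.21  1.04 -0.12] F [ 0.7 -1.1 -4. ] gap 0.0637 grip 30.0
(0.612, 0.063, 0.0585) -> [0.0007, -0.0015, 0.0068] [0.0014, -0.0005, -0.0004]
```

Request:
step_arm --series '[[[0, -0.001, 0.003, 0, 0, 0, 55], [0, -0.001, 0.006, 0, 0, 0, 55], [0, -0.001, 0.006, 0, 0, 0, 55], [0, -0.001, 0.006, 0, 0, 0, 55]]]'

```text
time_s: 30.3
tool_pos: [0.6118, 0.0628, 0.0584]
tcp_rot: [[0.105, 0.994, 0.001], [0.994, -0.105, 0.001], [0.001, 0.001, -1.0]]
contact_force: [-2.6, -0.0, 5.1]
finger_gap: 0.0635
grip_force: 30.0
```

```bash
python3 -c "
from h import *
go((.612,.063,.0575),-6)"
```

```text
t 30.3 tcp [0.6118 0.0628 0.0584] q [-0.5   0.47  0.41  1.69 -0.21  1.03 -0.12] F [-2.6 -0.   5.1] gap 0.0635 grip 30.0
(0.612, 0.063, 0.0575) -> [0.0003, 0.0002, 0.0012] [0.0006, -0.0004, -0.0001]
```

The force has turned from −4 to +5 N, so the jar is on the well floor. Release, rise, and move aside for the check.

Request:
step_arm --series '[[[0, 0, 0, 0, 0, 0, 80], [0, 0, 0, 0, 0, 0, 80], [0, 0, 0, 0, 0, 0, 80], [0, 0, -0.02, 0, 0, 0, 80], [0, 0, -0.06, 0, 0, 0, 80]]]'

```text
time_s: 30.8
tool_pos: [0.6101, 0.0624, 0.1018]
tcp_rot: [[0.105, 0.994, -0.004], [0.994, -0.105, -0.001], [-0.001, -0.004, -1.0]]
contact_force: [0.3, -0.6, 1.2]
finger_gap: 0.0794
grip_force: 0.0
```

Request:
step_arm --series '[[[0, 0, -0.05, 0, 0, 0, 80], [0, 0, -0.1, 0, 0, 0, 80], [0, 0, -0.16, 0, 0, 0, 80], [0, 0, -0.22, 0, 0, 0, 80], [0, 0, -0.26, 0, 0, 0, 80]]]'

```text
time_s: 31.3
tool_pos: [0.6119, 0.0622, 0.3025]
tcp_rot: [[0.105, 0.994, 0.004], [0.994, -0.105, 0.001], [0.001, 0.004, -1.0]]
contact_force: [0.8, 0.1, -0.8]
finger_gap: 0.08
grip_force: 0.0
```

Request:
step_arm --series '[[[-0.06, -0.02, 0, 0, 0, 0, 80], [-0.12, -0.04, 0, 0, 0, 0, 80], [-0.18, -0.07, 0, 0, 0, 0, 80], [-0.24, -0.1, 0, 0, 0, 0, 80], [-0.3, -0.12, 0, 0, 0, 0, 80]]]'

```text
time_s: 31.8
tool_pos: [0.4966, -0.1535, 0.2988]
tcp_rot: [[0.105, 0.994, 0.002], [0.994, -0.105, 0.001], [0.001, 0.001, -1.0]]
contact_force: [1.8, -1.0, -0.8]
finger_gap: 0.0797
grip_force: 0.0
```

Request:
step_arm --series '[[[-0.06, -0.02, 0, 0, 0, 0, 80], [-0.12, -0.03, 0, 0, 0, 0, 80], [-0.18, -0.04, 0, 0, 0, 0, 80], [-0.24, -0.04, 0, 0, 0, 0, 80], [-0.3, -0.04, 0, 0, 0, 0, 80]]]'

```text
time_s: 32.3
tool_pos: [0.4443, -0.3741, 0.2991]
tcp_rot: [[0.105, 0.995, 0.002], [0.995, -0.105, -0.0], [0.0, 0.002, -1.0]]
contact_force: [2.0, -0.6, 0.2]
finger_gap: 0.0801
grip_force: 0.0
```

```bash
python3 -c "
from h import *
go((.44,-.4,.3),0)
a=manip.get_image('scene'); b=manip.get_image('top')
cv2.imwrite('pics/fa.png',a);cv2.imwrite('pics/fb.png',b)
cv2.imwrite('pics/f.png',np.hstack([crop(a,180,320,100,220,2.85),crop(b,172,272,132,222,3.8)])[:342])
for n,im in(('scene',a),('top',b)): print(n,blobs(im,(20,100,100),(34,255,255),30),blobs(im,(35,100,60),(75,255,255),30))
for P in((.5155,.0711,.035),(.612,.063,.1),(.435,-.2916,.024)): print(proj('scene',P).round(1),proj('top',P).round(1))
"
```

```text
t 32.3 tcp [ 0.4443 -0.3741  0.2991] q [-0.03  0.24  0.8   1.5  -0.18  1.47  0.66] F [ 2.  -0.6  0.2] gap 0.0801 grip 0.0
(0.44, -0.4, 0.3) -> [-0.0349, -0.0021, -0.0012] [0.0015, 0.0, -0.0698]
scene [([269.9, 161.6], [261, 157, 19, 11, 126]), ([394.2, 176.2], [385, 172, 22, 9, 87]), ([248.3, 193.5], [239, 185, 19, 17, 239])] [([64.5, 88.9], [56, 75, 20, 25, 233]), ([43.1, 86.4], [39, 78, 9, 17, 91]), ([26.6, 97.4], [9, 80, 44, 38, 707]), ([78.6, 93.4], [75, 89, 9, 10, 56]), ([8.5, 115.2], [0, 100, 23, 31, 377]), ([11.6, 137.5], [0, 133, 30, 14, 223]), ([28.1, 162.7], [0, 149, 46, 29, 414]), ([5.0, 164.7], [0, 158, 14, 17, 93]), ([338.6, 257.3], [332, 254, 14, 8, 67])]
top [([33.3, 150.7], [28, 146, 12, 11, 90]), ([247.2, 158.2], [238, 149, 19, 19, 240]), ([53.8, 156.8], [48, 151, 13, 15, 84]), ([245.4, 189.7], [236, 183, 20, 14, 208])] [([211.1, 89.1], [199, 71, 25, 36, 509]), ([352.7, 213.4], [347, 208, 13, 13, 124])]
[248.3 193.9] [245.6 190.1]
[270.2 163.7] [247.4 158.4]
[339.  261.6] [352.6 214. ]
```

View pics/f.png

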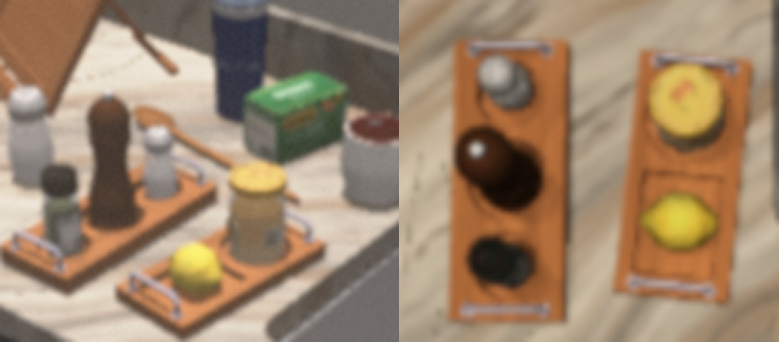

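All five things stand in their wells, with both caddies flat and the lime at its start position. A last numeric check follows, then hand-in if it agrees.

```bash
python3 -c "
from h import *
W={'herb':((492,262),(59,178),(.478,.228,.115)),'shaker':((499,75),(158,133),(.6355,.227,.1)),'mill':((477,150),(107,98),(.557,.2275,.178))}
ok=True
for n,(t,s,P) in W.items():
    q=((t[0]-399)/3.8+172-.37,t[1]/3.8+132-.37); p=(s[0]/2.85+180-.33,s[1]/2.85+100-.33)
    X,m=tri(p,q); at=plane('top',*q,P[2]); print(n,X.round(3),round(m,4),'top@z',at.round(3),'goal',P)
    ok&=np.linalg.norm(at[:2]-P[:2])<.012
print(ok, manip.observe()['time_s'])
if ok: print(manip.finish_job())
"
```

```text
herb [0.474 0.227 0.108] 0.0007 top@z [0.473 0.226 0.115] goal (0.478, 0.228, 0.115)
shaker [0.637 0.226 0.095] 0.0007 top@z [0.636 0.225 0.1  ] goal (0.6355, 0.227, 0.1)
mill [0.559 0.23  0.169] 0.0011 top@z [0.558 0.228 0.178] goal (0.557, 0.2275, 0.178)
True 32.4
the job is handed in; nothing more can be done
None
```

The job is handed in at 32.4 s: the final check put every item within about 5 mm of its well centre and the lime at its start, but `finish_job` gave no verdict, so I can't confirm it passed.

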